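Open the frame clamp with its loose crank

TASK

Free the gilded moulding offcuts from the frame clamp. First move every sanding block off the gearbox hatch into the grey tray, press the latch pad and let the hatch spring open by itself; then seat the loose crank fully down on the hidden hex drive in the well and turn it anticlockwise (seen from above) until the jaw is fully open. Finish with the crank standing upright on its round felt pad, every moulding standing upright, rebate down, on the plywood drying board, and the hatch and jaw left open; leave the bottle, jar and brush alone.

Things in the scene. Friction and masses are not known exactly. Their poses are not given: they have to be found in the camera images.
- clamp: frame clamp fixed to the bench; origin on the bench under the middle of its steel bed, x away from the robot, y towards the gearbox, z up. Bed top at z 15 mm, x -108 to +60, y -145 to +145 mm. Fixed jaw at x 35 to 60 mm, top at z 35 mm. The moving jaw faces it, 280 mm long in y, top at z 35.5 mm, and opens towards -x.
- hatch_mid (a point): point on top of the shut hatch near its centre, clamp frame (3, 215, 66) mm; does not swing with the hatch. The gearbox below it is a grey box 140 x 140 mm centred at clamp (5, 215) mm, deck at z 60 mm, with a well 85 x 84 mm in it, open upward under the hatch, floor at z 15 mm.
- hex_top (a point): on the vertical axis of the steel hex drive in the well, at its top face, clamp (0, 215, 41) mm, 19 mm below the deck. Hex 28 mm across flats, 23 mm tall below this point, with a round pilot 25 mm wide, 4 mm tall above it; a disc at its foot stops the crank. Its angle varies and is not reported (fits every 60 deg). 0.12 Nm turns it; less leaves it still.
- jaw (a joint): opening of the moving jaw in m: 0 to 0.004 at the start, stop at 0.046; 0.040 or more is fully open. 3.5 mm per radian of the hex, anticlockwise seen from above opens: about 2 turns
- jaw_lip (a point): middle of the jaw lip's top front (+x) edge, clamp x -19 mm when closed, z 35.5 mm; moves to clamp -x as the jaw opens. The lip is 6 mm thick and overhangs the jaw's face by 9.5 mm.
- hatch (a joint): angle of the steel hatch over the well, rad: 0 shut, about 2.6 sprung fully open. Hinged on its far (clamp +x) edge; plate 110 mm (x) by 116 mm (y) by 6 mm, top at clamp z 66.5 mm when shut. Once unlatched it springs open by itself in about 2 s; the blocks' weight would hinder it. Keep off it while it swings.
- latch_pad (a point): top centre of the black latch pad, 40 mm (y) by 46 mm (x), on the gearbox's near side (clamp -x). Pressed down 8 to 10 mm with 4 to 8 N it rocks and draws a hook off the hatch's near edge; it springs back when let go
- crank: loose steel crank, 0.5 kg, balanced, stands by itself on its foot; origin at the centre of the foot's underside, z up. The foot is a hex socket open below, 30.5 mm across flats and 30 mm deep inside, 42.5 mm outside: about 10 deg of play on the hex. Seated, its origin is 22 mm below point hex_top; resting unseated it is level with it. Shaft 22 mm wide; arm at z 94 to 104 mm, x -50 to +80 mm.
- crank_boss (a point): top centre of the crank's square boss, on the shaft axis 138 mm above its foot. The boss is 26 x 26 mm, 34 mm tall, stands on the arm, its sides along the crank's x and y: hold it to lift, seat and twist the crank
- knob_top (a point): top centre of the crank's wooden knob, an upright cylinder 26 mm wide, 55 mm tall (crank z 106 to 161 mm), 65 mm from the shaft axis on crank +x. It spins freely on its own axis, so it can be held at a fixed yaw and carried round the circle
- pad: round grey felt pad fixed on the bench, 90 mm in diameter, 4 mm thick, origin under its centre; the crank starts standing on it and must end standing on it
- tray: grey plastic open tray, fixed, 140 mm (x) by 240 mm (y), 30 mm tall, walls and floor 5 mm, origin at the centre of its underside
- board: plywood drying board, fixed flat on the bench, 140 mm (x) by 240 mm (y), 8 mm thick, origin at the centre of its underside
- block1: wooden sanding block with a cork sole, 64 mm (x) by 36 mm (y) by 30 mm tall, 0.22 kg, origin at the centre of its underside; may be absent (None). Starts on the hatch, long side roughly along clamp x
- block2: wooden sanding block with a cork sole, 64 mm (x) by 36 mm (y) by 30 mm tall, 0.22 kg, origin at the centre of its underside; may be absent (None). Starts on the hatch, long side roughly along clamp x
- moulding1: length of gilded frame moulding, L-shaped, 60 mm (x) by 50 mm (y), 0.12 kg, origin at the centre of its underside; may be absent (None). Body x -5 to +30 mm, 50 mm tall: grip across x, 35 mm wide, near its top. Rebate flange x -30 to -5 mm, 12 mm thick, under the jaw's lip till the jaw opens; starts on the clamp bed, 2 mm from the fixed jaw. If knocked under the lip, slide it to clamp +x first.
- moulding2: length of gilded frame moulding, L-shaped, 60 mm (x) by 50 mm (y), 0.12 kg, origin at the centre of its underside; may be absent (None). Body x -5 to +30 mm, 50 mm tall: grip across x, 35 mm wide, near its top. Rebate flange x -30 to -5 mm, 12 mm thick, under the jaw's lip till the jaw opens; starts on the clamp bed, 2 mm from the fixed jaw. If knocked under the lip, slide it to clamp +x first.
- moulding3: length of gilded frame moulding, L-shaped, 60 mm (x) by 50 mm (y), 0.12 kg, origin at the centre of its underside; may be absent (None). Body x -5 to +30 mm, 50 mm tall: grip across x, 35 mm wide, near its top. Rebate flange x -30 to -5 mm, 12 mm thick, under the jaw's lip till the jaw opens; starts on the clamp bed, 2 mm from the fixed jaw. If knocked under the lip, slide it to clamp +x first.
- glue_bottle: bystander: white bottle, 60 mm in diameter, 170 mm tall, behind the clamp; leave alone
- paint_jar: bystander: squat jar with a brass lid, 56 mm in diameter, 55 mm tall; leave alone
- brush: bystander: brush lying on the bench; leave alone
Mind the look-alikes: they are no part of the job. Leave any green or turquoise look-alike of the moulding2 alone. Of the things that look like the crank, take the one that is nearest to the robot's base at the start.

How it is judged (in metres and radians):
On the way, in this order (a step that is already met when the one before it is completed fails the run):
1. every sanding block lies in the grey tray (x of block1 in the frame of tray between -0.06 and 0.06 m and y of block1 in the frame of tray between -0.11 and 0.11 m and z of block1 in the frame of tray between -0.005 and 0.05 m and x of block2 in the frame of tray between -0.06 and 0.06 m and y of block2 in the frame of tray between -0.11 and 0.11 m and z of block2 in the frame of tray between -0.005 and 0.05 m and value of joint hatch below 0.3 rad), for 0.2 s.
2. the hatch has sprung open (value of joint hatch above 2.2 rad), for 0.3 s.
3. the crank is fully down on the hex drive (horizontal distance between crank and hex_top below 0.006 m and z of crank in the frame of clamp below 0.027 m and angle between crank's own z axis and vertical below 0.12 rad), for 0.2 s.
4. the jaw is fully open, turned with the crank on the hex (all of step 3 and value of joint jaw above 0.04 m), for 0.2 s.
At the end, for the whole second after the job is handed in: Blocks in the tray; hatch beyond 2.2 rad; jaw open 40 mm or more; crank upright on its pad (foot within 35 mm of its centre, tilt under 0.12 rad); mouldings upright on the board (origin 20 mm or more inside its edges, tilt under 0.12 rad); all at rest. Absent things do not count (x of block1 in the frame of tray between -0.06 and 0.06 m and y of block1 in the frame of tray between -0.11 and 0.11 m and z of block1 in the frame of tray between -0.005 and 0.05 m and x of block2 in the frame of tray between -0.06 and 0.06 m and y of block2 in the frame of tray between -0.11 and 0.11 m and z of block2 in the frame of tray between -0.005 and 0.05 m and linear speed of each of block1, block2, crank, moulding1, moulding2, moulding3 below 0.02 m/s and value of joint hatch above 2.2 rad and value of joint jaw above 0.04 m and horizontal distance between crank and pad below 0.035 m and angle between each of crank, moulding1, moulding2, moulding3's own z axis and vertical below 0.12 rad and height (world z) of crank below 0.012 m and x of moulding1 in the frame of board between -0.05 and 0.05 m and y of moulding1 in the frame of board between -0.1 and 0.1 m and z of moulding1 in the frame of board between 0.003 and 0.016 m and x of moulding2 in the frame of board between -0.05 and 0.05 m and y of moulding2 in the frame of board between -0.1 and 0.1 m and z of moulding2 in the frame of board between 0.003 and 0.016 m and x of moulding3 in the frame of board between -0.05 and 0.05 m and y of moulding3 in the frame of board between -0.1 and 0.1 m and z of moulding3 in the frame of board between 0.003 and 0.016 m); the robot touches nothing.
It fails at once if the robot touches the hatch while it springs open (value of joint hatch between 0.15 and 2 rad and contact force between any of the fingers, the arm and hatch above 1.5 N).
It fails at once if the glue bottle is pushed away (distance of glue_bottle from where it was at the start of the episode above 0.03 m).
It fails at once if the paint jar is pushed away (distance of paint_jar from where it was at the start of the episode above 0.03 m).
It fails at once if the brush is pushed away (distance of brush from where it was at the start of the episode above 0.03 m).
Of block1, block2 only 1 to 2 are there at a start; the rules pass over those that are not, and their reading is None.
Of moulding1, moulding2, moulding3 only 1 to 3 are there at a start; the rules pass over those that are not, and their reading is None.
At some moment in a run one of moulding1, moulding2, moulding3 may be knocked a few centimetres aside while the robot is not near it.
It also fails if it takes over 210 s, if anything falls off the work surface, if the arm or the gripper's body presses on something with over 40 N, if the wrist force passes 120 N, or if a joint passes its speed limit or range.

ROBOT

A 6-joint arm with a two-finger parallel gripper is mounted at the origin on the work surface. World frame = base frame: x ahead of the robot, y to its left, z up, the work surface at z = 0. Lengths are in mm, angles in rad, forces in N, time in s.
With the tool pointing down it reaches from about 350 to 975 mm from the base axis. Payload 7.1 kg.
Tool frame: the origin (TCP) lies at the very end of the fingers, on their centre line; the grasp point (between the pads) lies 19 mm behind it (ctrl.tcp_to_grasp is the distance from the TCP to the grasp point, in mm); z points along the fingers, x is the direction in which the jaws open and shut, and the axes are right-handed (so a half turn about z gives the same grasp; the last joint's range is limited). The gripper opens to 88 mm and grips with 3 to 60 N. Pads are 20 mm wide; open, the fingers measure 115 mm over their backs; the gripper's body (75 mm by 178 mm) begins 61 mm behind the grasp point.
Start: joints at [1.213, 0.423, 1.63, -0, 1.089, -0.019], TCP at [207.69, 589.465, 222.675] pointing down, gripper open.
Joint ranges: [-3, 3], [-0.9, 2.11], [0.09, 2.58], [-1.31, 4.45], [0.11, 2.69], [-2.54, 2.54]. Speed limits (rad/s): [2.39, 2.39, 3.01, 3.14, 3.14, 3.14].

INTERFACE

Orientations are given as a rotation vector (axis times angle).
In Python, from workcell import get_obs, viewer, ctrl, masks_of gives the robot as it stands. The module is installed in compiled form; this text tells all that it offers.
- The arm moves only by the shell command python3 -m inch 'ROWS'. ROWS is JSON, a list of rows, each an object of numbers: "tx", "ty", "tz": the shift along the tool's x, y, z in cm; "ax", "ay", "az": the turn, a rotation vector about the tool's x, y, z in degrees; "jaw": the opening, from 0 (shut) to 1 (fully open). In form: [{"tx": .., "ty": .., "tz": .., "ax": .., "ay": .., "az": .., "jaw": ..}, ...]. A call has 1 to 12 rows; each row shifts and turns the commanded pose from where the row before left it, along the tool's axes as they then stand; what a row does not reach is not made up. A row lasts 1/8 s, in which the tool goes at most 62.5 mm and 10.7 degrees, less where a joint would pass 70% of its speed; a pose out of reach is approached as far as the arm can. A call is refused whole if a number of a shift passes 6.25 or a number of a turn 10.7, either way. A call with a gripper value outside its range is refused whole. The fingers move at their own pace and stop on an object; the grip force is fixed at half the most. Time passes only in rows, so rows that do not move let the fingers close. It gives the time, the measured TCP pose, the force and the opening at its end, in the units of the state.
- get_obs(): the state, without advancing time (a new reading comes with each control period).
- viewer.get_image(name): name is "scene" or "top" or "wrist"; returns (picture, depth): 400x640x3 uint8, red, green, blue; 400x640 float32, mm along the optical axis (not along the pixel's ray), 0 where there is no reading.
- viewer.get_calibration(name): a dict with "fx", "fy", "cx", "cy" (pixels), "rvec" (rotation vector, rad) and "tvec" (3), from world to camera coordinates, as OpenCV has them. Camera axes: x right, y down, z forward; pixel columns grow to the right and rows downward; lengths in mm; the calibration is good to about 2 mm. A picture is of the moment at which its call begins: read the wrist's pose just before it. get_calibration takes no time and is no camera call; for the wrist camera it gives the pose at the moment of the call.
- ctrl.close_job(): hands the job in, once; it reports no verdict.
Trained networks look in the newest picture that a camera, given by its name, has taken for a name from the list of things; names that differ only in an ending like _2 or _b are one class to them, and where a whole thing is asked for, a point or a joint stands for the part that bears it (a point fixed in the world has none). Each returns a list of dicts, best first, with "score" (0 to 1); they miss things now and then, are a little off and sometimes report something else, mostly with a low value. They report only what shows in the picture. A call takes as long as a camera call. They do not tell look-alikes from the thing itself.
- masks_of(camera, thing): "pixels" (400x640 bool, what is visible of it) and "location" ([column, row] in pixels, amid what is visible of it).
The state is a dict: "t": time; "qpos": joint angles; "qvel": joint speeds; "joint_torque": joint torques, N m; "ee_pos": TCP position; "orientation": TCP orientation; "ft_force": force on the tool from outside, world axes, zero at the start; "moment": the same for the moment, N m; "width": finger opening in mm.
Only numpy, scipy, OpenCV 4.12 (cv2) and the standard library are available. Lean on these libraries where they do the work, as an engineer would, in place of code of your own. Each camera call takes 0.05 s, during which the arm holds its last target. There are 200 camera calls.

## Working session

There is one attempt and no reset: what is moved stays moved. The work goes in short steps, Python scripts to look and compute and a shell command to move; the robot and the scene stay as the last step left them, time stands still between calls to the robot, and variables do not carry over. Pictures are saved under pics/ and viewed, about 12 in all and at most 16, crops included, and the job is handed in when it is done.

```bash
mkdir -p pics; cat > h.py <<'E'
import numpy as np, cv2, sys
from workcell import get_obs, viewer, ctrl, masks_of
def cal(n):
    c=viewer.get_calibration(n); R=cv2.Rodrigues(np.array(c['rvec'],float))[0]; return c,R,np.array(c['tvec'],float).ravel()
def img(n,save=None):
    C=cal(n); p,d=viewer.get_image(n)
    if save: cv2.imwrite('pics/'+save,p[:,:,::-1])
    return p,d,C
def cloud(d,C):
    c,R,t=C; v,u=np.mgrid[:400,:640]; P=np.stack([(u-c['cx'])*d/c['fx'],(v-c['cy'])*d/c['fy'],d],-1)
    return (P-t)@R
def proj(P,C):
    c,R,t=C; q=R@np.array(P,float)+t; return c['fx']*q[0]/q[2]+c['cx'],c['fy']*q[1]/q[2]+c['cy']
def st():
    o=get_obs(); R=cv2.Rodrigues(np.array(o['orientation'],float))[0]
    print('t',round(o['t'],2),'pos',np.round(o['ee_pos'],1),'w',round(o['width'],1),'F',np.round(o['ft_force'],1),'M',np.round(o['moment'],2)); print('toolx',np.round(R[:,0],3),'tooly',np.round(R[:,1],3),'toolz',np.round(R[:,2],3),'q',np.round(o['qpos'],2)); return o,R
E
python3 - <<'E'
from h import *
st()
for n in ['top','scene']:
    p,d,C=img(n,n+'0.png'); W=cloud(d,C); np.savez(n+'0.npz',p=p,W=W,d=d)
    for th in ['clamp','crank','pad','tray','board','block1','moulding1','latch_pad','hatch','glue_bottle','paint_jar','brush','knob_top','crank_boss','jaw_lip']:
        for m in masks_of(n,th):
            if m['score']<.25: continue
            px=m['pixels']&(d>0); w=W[px]
            print(n,th,round(m['score'],2),np.round(m['location']),px.sum(),np.round(np.median(w,0)) , np.round(np.percentile(w,2,0)),np.round(np.percentile(w,98,0))) if px.sum() else 0
E
```

```text
t 0.0 pos [207.5 589.  221.9] w 87.6 F [-0.7  0.7 -0.4] M [-0.01  0.01 -0.  ]
toolx [ 0.332  0.943 -0.001] tooly [ 0.943 -0.332 -0.   ] toolz [-0.001 -0.001 -1.   ] q [ 1.21  0.42  1.63 -0.    1.09 -0.02]
top clamp 0.79 [268. 202.] 6319 [607.  44.  36.] [ 533. -168.   12.] [709. 246.  73.]
top crank 0.9 [307. 253.] 439 [451. -67. 110.] [397. -85.  36.] [516. -46. 167.]
top crank 0.72 [488. 260.] 637 [ 421. -566.  106.] [ 378. -624.   16.] [ 463. -526.  164.]
top pad 0.73 [300. 256.] 268 [439. -39.   6.] [408. -99.  -1.] [476. -18.  11.]
top pad 0.69 [404. 178.] 665 [ 674. -373.   19.] [ 622. -478.    3.] [ 716. -304.   26.]
top pad 0.5 [294. 203.] 1215 [597. -23.  37.] [ 577. -164.   30.] [620. 104.  43.]
top tray 0.72 [402. 260.] 3653 [ 418. -354.    6.] [ 347. -467.    0.] [ 490. -236.   33.]
top tray 0.33 [296. 189.] 342 [642. -34.  64.] [619. -60.  18.] [672.  -8.  72.]
top board 0.89 [189. 256.] 3649 [443. 297.   9.] [376. 182.   3.] [513. 411.  15.]
top board 0.53 [403. 258.] 3668 [ 418. -355.    6.] [ 347. -468.    0.] [ 490. -236.   33.]
top block1 0.64 [234. 190.] 268 [637. 
[... 3457 characters left out ...]
 676. -376.   17.] [ 627. -478.    7.] [ 714. -311.   25.]
scene knob_top 0.57 [288. 277.] 549 [ 674. -376.   17.] [ 625. -477.   -1.] [ 716. -305.   25.]
scene knob_top 0.5 [311. 176.] 85 [515. -75. 150.] [501. -84. 118.] [524. -61. 166.]
scene knob_top 0.49 [164. 264.] 107 [ 392. -625.  150.] [ 378. -634.  117.] [ 400. -612.  164.]
scene crank_boss 0.86 [190. 266.] 712 [ 432. -578.  102.] [ 379. -634.    1.] [ 465. -534.  161.]
scene crank_boss 0.67 [298. 177.] 524 [456. -74. 104.] [392. -89.  -2.] [522.   4. 163.]
scene crank_boss 0.31 [301. 195.] 149 [459. -69.   3.] [400. -99.  -4.] [483. -18.  10.]
scene jaw_lip 0.88 [330. 206.] 704 [597. -48.  34.] [ 573. -170.   14.] [619. 100.  43.]
```

```bash
python3 - <<'E'
import cv2
p=cv2.imread('pics/top0.png'); c=p[120:310,150:530]; cv2.imwrite('pics/top0c.png',cv2.resize(c,None,fx=2.1,fy=2.1,interpolation=cv2.INTER_CUBIC))
E
```

```text
(no output)
```

View pics/top0c.png

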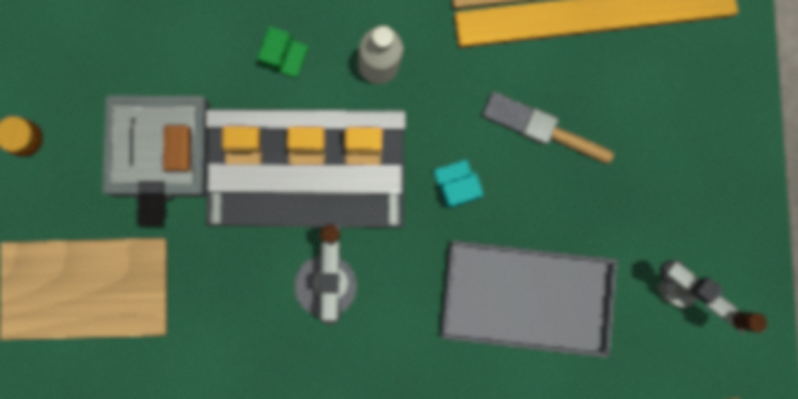

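The crop shows one block on the hatch (crop 177,148) and three gold mouldings on the bed (241, 306 and 364 on row 145). The green (283,52) and turquoise (459,183) pieces are look-alikes. There are two cranks: one on the felt pad (326,285) about 450 mm from the base, and one at (705,290) about 705 mm away. I'm taking the one on the pad.

```bash
cat >> h.py <<'E'
def rect(P,name=''):
    r=cv2.minAreaRect(P[:,:2].astype(np.float32)); b=cv2.boxPoints(r)
    e=b[1]-b[0]; f=b[2]-b[1]; L=e if np.linalg.norm(e)>np.linalg.norm(f) else f
    a=np.degrees(np.arctan2(L[1],L[0])); a=(a+180)%180
    print(name,'c',np.round(r[0],1),'size',np.round(r[1],1),'long-ang',round(a,1),'z',np.round(np.median(P[:,2]),1),len(P)); return r
E
python3 - <<'E'
from h import *
from scipy import ndimage
f=np.load('top0.npz'); W=f['W']; p=f['p']
def sel(x0,x1,y0,y1,z0,z1,n):
    m=(W[...,0]>x0)&(W[...,0]<x1)&(W[...,1]>y0)&(W[...,1]<y1)&(W[...,2]>z0)&(W[...,2]<z1)
    l,k=ndimage.label(m); s=ndimage.sum(m,l,range(1,k+1)); m=l==1+np.argmax(s); return rect(W[m],n)
sel(560,740,110,280,55,75,'deck')
sel(560,740,100,280,90,110,'block')
sel(560,740,-200,110,58,80,'m')
for y in(-115,-32,60): sel(600,700,y-40,y+40,58,80,'m%d'%y)
sel(655,740,-200,110,28,44,'fixjaw'); sel(560,630,-200,120,28,44,'lip')
sel(330,510,-490,-220,-3,40,'tray'); sel(360,530,160,430,4,18,'board')
sel(380,530,-110,-20,125,150,'boss');sel(380,530,-110,-20,155,180,'knob');sel(380,530,-110,-20,95,115,'arm')
sel(400,490,-110,-20,2,30,'pad'); sel(515,600,150,220,55,80,'latch')
E
```

```text
deck c [638.7 184.7] size [141.  156.1] long-ang 178.5 z 66.6 1923
block c [636.1 145.6] size [60.9 36.6] long-ang 0.5 z 97.9 270
m c [ 649.8 -114.9] size [48.  36.9] long-ang 89.1 z 67.3 217
m-115 c [ 649.8 -114.9] size [48.  36.9] long-ang 89.1 z 67.3 217
m-32 c [651.4 -33.8] size [47.8 36.1] long-ang 88.9 z 67.7 194
m60 c [653.6  60.5] size [51.2 33.2] long-ang 89.1 z 67.5 203
fixjaw c [683.5 -32.9] size [283.6  25.7] long-ang 89.0 z 36.4 706
lip c [604.3 -29.4] size [280.6  53.6] long-ang 89.3 z 36.6 1280
tray c [ 420. -355.] size [179.9 269.9] long-ang 90.1 z 5.2 5004
board c [448.8 298.9] size [160.2 245.2] long-ang 90.6 z 9.5 3557
boss c [446.9 -65.3] size [22.3 25. ] long-ang 179.3 z 142.4 88
knob c [511.1 -66.6] size [21.9 22.2] long-ang 179.7 z 165.9 67
arm c [411.3 -64.1] size [28.6 40. ] long-ang 179.1 z 107.8 123
pad c [443.5 -35.2] size [30.9 82.7] long-ang 179.2 z 5.9 181
latch c [565.6 185.4] size [69. 69.] long-ang 88.7 z 68.9 403
```

```bash
cat >> h.py <<'E'
def go(x,y,z,yaw=None):
    "yaw: world angle of tool x (deg). prints: level+turn rotvec (tool), then shift in new tool axes (cm)"
    o,R=st(); cur=np.degrees(np.arctan2(R[1,0],R[0,0])); yaw=cur if yaw is None else yaw
    c,s=np.cos(np.radians(yaw)),np.sin(np.radians(yaw)); T=np.array([[c,s,0],[s,-c,0],[0,0,-1.]])
    rv=np.degrees(cv2.Rodrigues(R.T@T)[0].ravel()); d=T.T@(np.array([x,y,z])-o['ee_pos'])/10
    print('turn',np.round(rv,2),'| shift',np.round(d,2),'cm')
E
python3 -m inch '[{"az":-9.2,"tz":-2.9},{"az":-9.2,"tz":-2.9},{"tx":-4.2,"ty":4.3},{"tx":-4.2,"ty":4.3},{"tx":-4.2,"ty":4.3},{"tx":-4.2,"ty":4.3},{"tx":-4.2,"ty":4.3},{"tx":-4.2,"ty":4.3},{"tx":-4.2,"ty":4.3},{"tx":-4.2,"ty":4.3},{"tx":-4.2,"ty":4.3},{"tx":-4.2,"ty":4.3}]'
python3 -m inch '[{},{}]'
python3 - <<'E'
from h import *
st()
p,d,C=img('wrist','w1.png'); print('cam at',-C[1].T@C[2]); W=cloud(d,C); np.savez('w1.npz',p=p,W=W,d=d)
print(W[200,320],[np.round(proj(q,C)) for q in([640,183,66],[636,145,96])])
E
```

```text
t 1.6 pos [207.7 589.5 222.6] w 87.8 F [ 0.  -0.1  0.7] M [-0.03  0.01 -0.01]
toolx [ 0.332  0.943 -0.   ] tooly [ 0.943 -0.332  0.   ] toolz [ 0. -0. -1.] q [ 1.21  0.42  1.63 -0.    1.09 -0.02]
cam at [129.54803911 615.82856261 385.24679137]
[240.77525719 573.31597751   0.75891358] [array([188., 483.]), array([158., 510.])]$[0]: bad value
$[0]: bad value
```

View pics/w1.png

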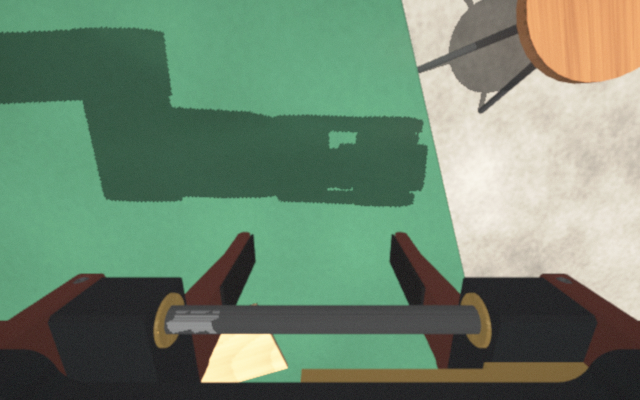

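```bash
python3 -m inch '[{"tx":0,"ty":0,"tz":-2.9,"ax":0,"ay":0,"az":-9.2,"jaw":1},{"tx":0,"ty":0,"tz":-2.9,"ax":0,"ay":0,"az":-9.2,"jaw":1},{"tx":-4.2,"ty":4.3,"tz":0,"ax":0,"ay":0,"az":0,"jaw":1},{"tx":-4.2,"ty":4.3,"tz":0,"ax":0,"ay":0,"az":0,"jaw":1},{"tx":-4.2,"ty":4.3,"tz":0,"ax":0,"ay":0,"az":0,"jaw":1},{"tx":-4.2,"ty":4.3,"tz":0,"ax":0,"ay":0,"az":0,"jaw":1},{"tx":-4.2,"ty":4.3,"tz":0,"ax":0,"ay":0,"az":0,"jaw":1},{"tx":-4.2,"ty":4.3,"tz":0,"ax":0,"ay":0,"az":0,"jaw":1},{"tx":-4.2,"ty":4.3,"tz":0,"ax":0,"ay":0,"az":0,"jaw":1},{"tx":-4.2,"ty":4.3,"tz":0,"ax":0,"ay":0,"az":0,"jaw":1},{"tx":-4.2,"ty":4.3,"tz":0,"ax":0,"ay":0,"az":0,"jaw":1},{"tx":-4.2,"ty":4.3,"tz":0,"ax":0,"ay":0,"az":0,"jaw":1}]'
python3 -m inch '[{"tx":0,"ty":0,"tz":0,"ax":0,"ay":0,"az":0,"jaw":1},{"tx":0,"ty":0,"tz":0,"ax":0,"ay":0,"az":0,"jaw":1}]'
python3 - <<'E'
from h import *
st()
p,d,C=img('wrist','w2.png'); W=cloud(d,C); np.savez('w2.npz',p=p,W=W,d=d)
print(W[200,320],[np.round(proj(q,C)) for q in([640,183,66],[636,145,96])])
E
```

```text
t: 3.15
ee_pos: [631.5, 160.4, 280.8]
orientation: [2.241, 2.202, 0.001]
ft_force: [0.1, 0.1, -0.1]
width: 87.8
t: 3.4
ee_pos: [629.7, 162.0, 280.3]
orientation: [-2.241, -2.2, 0.001]
ft_force: [-0.1, 0.2, 0.1]
width: 88.0
t 3.4 pos [629.7 162.  280.3] w 88.0 F [-0.1  0.2  0.1] M [ 0.03  0.01 -0.01]
toolx [0.018 1.    0.   ] tooly [ 1.    -0.018 -0.001] toolz [-0.001  0.    -1.   ] q [ 0.23  0.41  1.52  0.    1.22 -1.32]
[654.15848111 157.66705259  95.67825439] [array([338., 184.]), array([310., 187.])]
```

View pics/w2.png

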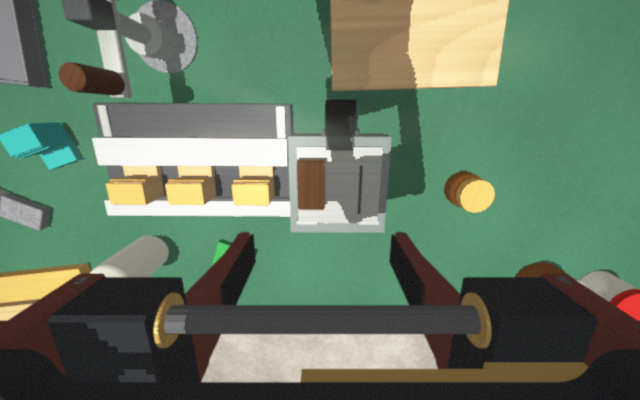

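The wrist view shows the gearbox with the block on it (311,183), the latch pad (341,118), three mouldings (135, 191 and 254 on row 190) and the crank (150,40).

```bash
cat >> h.py <<'E'
from scipy import ndimage
def sel(W,x0,x1,y0,y1,z0,z1,n):
    m=(W[...,0]>x0)&(W[...,0]<x1)&(W[...,1]>y0)&(W[...,1]<y1)&(W[...,2]>z0)&(W[...,2]<z1)
    l,k=ndimage.label(m)
    if k==0: print(n,'none'); return
    s=ndimage.sum(m,l,range(1,k+1)); return rect(W[l==1+np.argmax(s)],n)
E
python3 - <<'E'
from h import *
W=np.load('w2.npz')['W']
sel(W,560,740,110,280,56,63,'deck'); sel(W,560,740,110,280,63.5,75,'hatch')
sel(W,560,740,100,280,88,110,'block')
for y in(-115,-32,60): sel(W,600,700,y-40,y+40,58,80,'m%d'%y)
sel(W,655,740,-200,110,28,44,'fixjaw'); sel(W,560,630,-200,120,28,44,'lip')
sel(W,505,590,150,220,64,85,'latch')
sel(W,360,530,160,430,4,18,'board')
sel(W,380,530,-110,-20,130,150,'boss');sel(W,380,530,-110,-20,155,180,'knob')
b=np.load('w2.npz'); 
for q in ([112,341],[108,335],[125,348]): print(q,W[q[0],q[1]])
go(636,145,130,89.2)
E
```

```text
deck c [641.4 184. ] size [140.1 148. ] long-ang 178.6 z 60.3 2744
hatch c [630.7 184.1] size [119.9 140.2] long-ang 178.9 z 66.9 5646
block c [635.  146.6] size [36.  64.1] long-ang 179.0 z 96.7 1345
m-115 c [ 647.1 -116. ] size [52.3 36.5] long-ang 88.9 z 66.6 985
m-32 c [648.6 -33.2] size [51.3 35.9] long-ang 88.8 z 66.7 933
m60 c [650.6  59.6] size [50.6 33.9] long-ang 88.7 z 66.8 896
fixjaw c [673.7 -33.4] size [287.   41.4] long-ang 88.8 z 35.2 2384
lip c [597.5 -29.7] size [280.2  45.2] long-ang 88.6 z 35.8 5337
latch c [559.1 185.2] size [68.7 61.7] long-ang 90.0 z 67.6 1514
board c [456.1 297.4] size [112.6 240.6] long-ang 90.3 z 8.4 15048
boss c [448.8 -64.4] size [19.3 28.7] long-ang 96.4 z 141.8 818
knob c [508.8 -66.5] size [25.3 25.2] long-ang 37.0 z 164.8 839
[112, 341] [544.50177341 187.02783402  66.59649961]
[108, 335] [539.4702531  179.22826621  68.00428048]
[125, 348] [560.88480175 196.13936178  67.52173477]
t 3.45 pos [629.4 162.6 280.5] w 87.9 F [-0.6 -0.3 -0.8] M [0.   0.03 0.06]
toolx [0.017 1.    0.   ] tooly [ 1.    -0.017 -0.001] toolz [-0.001  0.    -1.   ] q [ 0.23  0.4   1.52  0.    1.22 -1.32]
turn [-0.05 -0.01 -0.19] | shift [-1.75  0.68 15.05] cm
```

```bash
python3 -m inch '[{"tx":-0.8,"ty":0.3,"tz":5.1,"ax":0,"ay":0,"az":0,"jaw":1},{"tx":-0.8,"ty":0.27,"tz":5.1,"ax":0,"ay":0,"az":0,"jaw":1},{"tx":0,"ty":0,"tz":5.1,"ax":0,"ay":0,"az":0,"jaw":1},{"tx":0,"ty":0,"tz":5.1,"ax":0,"ay":0,"az":0,"jaw":1},{"tx":0,"ty":0,"tz":0,"ax":0,"ay":0,"az":0,"jaw":0.2},{"tx":0,"ty":0,"tz":0,"ax":0,"ay":0,"az":0,"jaw":0},{"tx":0,"ty":0,"tz":0,"ax":0,"ay":0,"az":0,"jaw":0},{"tx":0,"ty":0,"tz":0,"ax":0,"ay":0,"az":0,"jaw":0},{"tx":0,"ty":0,"tz":0,"ax":0,"ay":0,"az":0,"jaw":0}]'
python3 -c "
from h import *
go(420,-355,100,89.2)"
```

```text
t: 4.58
ee_pos: [636.2, 145.9, 77.8]
orientation: [2.24, 2.201, 0.002]
ft_force: [-0.8, -0.1, 0.9]
width: 41.2
t 4.58 pos [636.2 145.9  77.8] w 41.2 F [-0.8 -0.1  0.9] M [ 0.03 -0.01  0.09]
toolx [0.018 1.    0.   ] tooly [ 1.    -0.018  0.002] toolz [ 0.002  0.    -1.   ] q [ 0.21  0.64  1.64 -0.    0.85 -1.35]
turn [ 0.09 -0.02 -0.22] | shift [-50.39 -20.92  -2.22] cm
```

```bash
python3 -m inch '[{"tx":0,"ty":0,"tz":0,"ax":0,"ay":0,"az":0,"jaw":0},{"tx":0,"ty":0,"tz":0,"ax":0,"ay":0,"az":0,"jaw":0},{"tx":0,"ty":0,"tz":-2,"ax":0,"ay":0,"az":0,"jaw":0},{"tx":0,"ty":0,"tz":-4.7,"ax":0,"ay":0,"az":0,"jaw":0},{"tx":0,"ty":0,"tz":-4.7,"ax":0,"ay":0,"az":0,"jaw":0},{"tx":0,"ty":0,"tz":-4.7,"ax":0,"ay":0,"az":0,"jaw":0}]'
python3 -m inch '[{"tx":-5.04,"ty":-2.09,"tz":0,"ax":0,"ay":0,"az":0,"jaw":0},{"tx":-5.04,"ty":-2.09,"tz":0,"ax":0,"ay":0,"az":0,"jaw":0},{"tx":-5.04,"ty":-2.09,"tz":0,"ax":0,"ay":0,"az":0,"jaw":0},{"tx":-5.04,"ty":-2.09,"tz":0,"ax":0,"ay":0,"az":0,"jaw":0},{"tx":-5.04,"ty":-2.09,"tz":0,"ax":0,"ay":0,"az":0,"jaw":0},{"tx":-5.04,"ty":-2.09,"tz":0,"ax":0,"ay":0,"az":0,"jaw":0},{"tx":-5.04,"ty":-2.09,"tz":0,"ax":0,"ay":0,"az":0,"jaw":0},{"tx":-5.04,"ty":-2.09,"tz":0,"ax":0,"ay":0,"az":0,"jaw":0},{"tx":-5.04,"ty":-2.09,"tz":0,"ax":0,"ay":0,"az":0,"jaw":0},{"tx":-5.04,"ty":-2.09,"tz":0,"ax":0,"ay":0,"az":0,"jaw":0},{"tx":0,"ty":0,"tz":0,"ax":0,"ay":0,"az":0,"jaw":0}]'
python3 -c "
from h import *
go(420,-355,20,89.2)"
```

```text
t: 5.32
ee_pos: [635.2, 145.6, 239.8]
orientation: [2.241, 2.202, -0.0]
ft_force: [0.2, 0.7, -2.3]
width: 35.7
t: 6.7
ee_pos: [416.1, -357.3, 238.4]
orientation: [2.245, 2.196, -0.001]
ft_force: [0.2, 0.6, -1.3]
width: 36.0
t 6.7 pos [ 416.1 -357.3  238.4] w 36.0 F [ 0.2  0.6 -1.3] M [-0.01  0.01 -0.02]
toolx [ 0.022  1.    -0.001] tooly [ 1.    -0.022  0.   ] toolz [ 0.    -0.001 -1.   ] q [-0.73  0.29  1.79 -0.    1.06 -2.28]
turn [ 0.01  0.06 -0.48] | shift [ 0.24  0.38 21.84] cm
```

```bash
python3 -m inch '[{"tx":0,"ty":0,"tz":5.5,"ax":0,"ay":0,"az":0,"jaw":0},{"tx":0,"ty":0,"tz":5.5,"ax":0,"ay":0,"az":0,"jaw":0},{"tx":0,"ty":0,"tz":5.5,"ax":0,"ay":0,"az":0,"jaw":0},{"tx":0,"ty":0,"tz":4,"ax":0,"ay":0,"az":0,"jaw":0},{"tx":0,"ty":0,"tz":1.4,"ax":0,"ay":0,"az":0,"jaw":0},{"tx":0,"ty":0,"tz":0,"ax":0,"ay":0,"az":0,"jaw":0},{"tx":0,"ty":0,"tz":0,"ax":0,"ay":0,"az":0,"jaw":0.8},{"tx":0,"ty":0,"tz":0,"ax":0,"ay":0,"az":0,"jaw":0.8},{"tx":0,"ty":0,"tz":0,"ax":0,"ay":0,"az":0,"jaw":0.8}]'
python3 -m inch '[{"tx":0,"ty":0,"tz":-6,"ax":0,"ay":0,"az":0,"jaw":0.8},{"tx":0,"ty":0,"tz":-6,"ax":0,"ay":0,"az":0,"jaw":0.8},{"tx":0,"ty":0,"tz":-6,"ax":0,"ay":0,"az":0,"jaw":0},{"tx":0,"ty":0,"tz":-3,"ax":0,"ay":0,"az":0,"jaw":0},{"tx":0,"ty":0,"tz":0,"ax":0,"ay":0,"az":0,"jaw":0},{"tx":0,"ty":0,"tz":0,"ax":0,"ay":0,"az":0,"jaw":0}]'
python3 - <<'E'
from h import *
p,d,C=img('wrist','w3.png'); W=cloud(d,C); np.savez('w3.npz',p=p,W=W,d=d)
sel(W,340,500,-480,-230,28,45,'block in tray'); sel(W,340,500,-480,-230,-3,45,'tray')
sel(W,380,530,-110,-20,130,150,'boss');sel(W,380,530,-110,-20,155,180,'knob');sel(W,390,500,-120,0,2,7,'pad')
go(549,185,120,89.2)
E
```

```text
t: 7.82
ee_pos: [418.3, -354.9, 19.8]
orientation: [2.24, 2.2, 0.0]
ft_force: [0.7, -0.5, 0.1]
width: 62.2
t: 8.57
ee_pos: [417.2, -353.9, 227.9]
orientation: [-2.24, -2.201, 0.0]
ft_force: [0.0, 0.1, -0.7]
width: 33.7
block in tray c [ 417.4 -354.8] size [35.3 63.5] long-ang 178.6 z 35.2 1287
tray c [ 420. -355.] size [160. 250.] long-ang 90.0 z 5.6 19904
boss c [444.1 -66.2] size [28.7 26.4] long-ang 88.1 z 141.7 1027
knob c [507.1 -67.3] size [26.8 20.6] long-ang 58.5 z 164.7 641
pad c [436.9 -60.4] size [82.8 90.3] long-ang 143.6 z 4.4 1610
t 8.62 pos [ 417.  -353.8  227.4] w 29.6 F [ 0.5  0.4 -0.1] M [-0.    0.02 -0.04]
toolx [0.018 1.    0.002] tooly [ 1.    -0.018 -0.002] toolz [-0.002  0.002 -1.   ] q [-0.73  0.3   1.8   0.    1.04 -2.28]
turn [-0.1  -0.09 -0.22] | shift [54.05 12.44 10.74] cm
```

```bash
python3 -m inch '[{"tx":5.4,"ty":1.25,"tz":-1,"ax":0,"ay":0,"az":0,"jaw":0},{"tx":5.4,"ty":1.25,"tz":-1,"ax":0,"ay":0,"az":0,"jaw":0},{"tx":5.4,"ty":1.25,"tz":0,"ax":0,"ay":0,"az":0,"jaw":0},{"tx":5.4,"ty":1.25,"tz":0,"ax":0,"ay":0,"az":0,"jaw":0},{"tx":5.4,"ty":1.25,"tz":0,"ax":0,"ay":0,"az":0,"jaw":0},{"tx":5.4,"ty":1.25,"tz":0,"ax":0,"ay":0,"az":0,"jaw":0},{"tx":5.4,"ty":1.25,"tz":0,"ax":0,"ay":0,"az":0,"jaw":0},{"tx":5.4,"ty":1.25,"tz":0,"ax":0,"ay":0,"az":0,"jaw":0},{"tx":5.4,"ty":1.25,"tz":0,"ax":0,"ay":0,"az":0,"jaw":0},{"tx":5.4,"ty":1.25,"tz":0,"ax":0,"ay":0,"az":0,"jaw":0},{"tx":0,"ty":0,"tz":0,"ax":0,"ay":0,"az":0,"jaw":0}]'
python3 - <<'E'
from h import *
b=np.load('w2.npz'); W=b['W']; m=(b['p'].max(-1)<60)&(W[...,2]>55)&(W[...,2]<90)&(W[...,0]>500)&(W[...,0]<620)&(abs(W[...,1]-185)<50)
w=W[m]; print(np.percentile(w,[1,25,50,75,99],axis=0).round(1))
for a in range(520,610,6):
    s=w[(w[:,0]>=a)&(w[:,0]<a+6)]
    if len(s): print(a,len(s),np.round(np.percentile(s[:,1],[3,97])),np.round(np.median(s[:,2]),1))
go(549,185,120,89.2)
E
```

```text
t: 10.0
ee_pos: [552.0, 186.3, 246.6]
orientation: [-2.235, -2.205, 0.003]
ft_force: [-0.5, -0.4, 0.2]
width: 0.9
[[528.6 167.6  65.6]
 [536.1 177.9  66.9]
 [544.3 187.   67.4]
 [552.2 195.   67.9]
 [568.5 205.1  69.1]]
526 83 [170. 204.] 67.3
532 154 [168. 205.] 67.4
538 150 [168. 204.] 67.4
544 150 [168. 205.] 67.5
550 134 [169. 204.] 67.4
556 74 [172. 197.] 67.4
562 32 [184. 197.] 67.3
568 9 [194. 199.] 67.4
t 10.0 pos [552.  186.3 246.6] w 0.9 F [-0.5 -0.4  0.2] M [ 0.04 -0.03  0.  ]
toolx [ 0.014  1.    -0.   ] tooly [ 1.    -0.014 -0.003] toolz [-0.003 -0.    -1.   ] q [ 0.3   0.34  1.7   0.    1.11 -1.25]
turn [-0.15  0.02  0.02] | shift [-0.13 -0.3  12.66] cm
```

```bash
python3 -m inch '[{"tx":0,"ty":-0.5,"tz":5.8,"ax":0,"ay":0,"az":0,"jaw":0},{"tx":0,"ty":-0.5,"tz":5.8,"ax":0,"ay":0,"az":0,"jaw":0},{"tx":0,"ty":0,"tz":5.6,"ax":0,"ay":0,"az":0,"jaw":0},{"tx":0,"ty":0,"tz":0,"ax":0,"ay":0,"az":0,"jaw":0}]'
python3 -m inch '[{"tx":0,"ty":0,"tz":0.5,"ax":0,"ay":0,"az":0,"jaw":0},{"tx":0,"ty":0,"tz":0.4,"ax":0,"ay":0,"az":0,"jaw":0},{"tx":0,"ty":0,"tz":0,"ax":0,"ay":0,"az":0,"jaw":0}]'
python3 -m inch '[{"tx":0,"ty":0,"tz":0.3,"ax":0,"ay":0,"az":0,"jaw":0},{"tx":0,"ty":0,"tz":0.2,"ax":0,"ay":0,"az":0,"jaw":0},{"tx":0,"ty":0,"tz":0,"ax":0,"ay":0,"az":0,"jaw":0}]'
python3 - <<'E'
from h import *
st()
p,d,C=img('scene','s1.png'); W=cloud(d,C); rect(W[(W[...,0]>575)&(W[...,0]<720)&(W[...,1]>110)&(W[...,1]<255)&(W[...,2]>75)] if ((W[...,0]>575)&(W[...,0]<720)&(W[...,1]>110)&(W[...,1]<255)&(W[...,2]>75)).any() else np.zeros((1,3)),'above hatch')
E
```

```text
t: 10.5
ee_pos: [538.0, 181.1, 72.0]
orientation: [-2.238, -2.197, 0.016]
ft_force: [-0.7, 0.3, 0.2]
width: 0.5
t: 10.88
ee_pos: [543.1, 183.7, 69.1]
orientation: [2.24, 2.201, 0.003]
ft_force: [0.3, -0.5, 0.3]
width: 0.5
t: 11.25
ee_pos: [541.3, 183.7, 63.0]
orientation: [-2.24, -2.201, 0.002]
ft_force: [-3.8, 1.1, 5.4]
width: 0.7
t 11.25 pos [541.3 183.7  63. ] w 0.7 F [-3.8  1.1  5.4] M [0.23 0.79 0.04]
toolx [0.018 1.    0.   ] tooly [ 1.    -0.018 -0.002] toolz [-0.002  0.    -1.   ] q [ 0.31  0.57  1.84  0.    0.73 -1.25]
above hatch c [605.7 172.6] size [115.5 127. ] long-ang 151.7 z 369.7 362
```

```bash
python3 -m inch '[{"tx":0,"ty":0,"tz":0.2,"ax":0,"ay":0,"az":0,"jaw":0},{"tx":0,"ty":0,"tz":0.2,"ax":0,"ay":0,"az":0,"jaw":0},{"tx":0,"ty":0,"tz":0.2,"ax":0,"ay":0,"az":0,"jaw":0},{"tx":0,"ty":0,"tz":0,"ax":0,"ay":0,"az":0,"jaw":0}]'
python3 - <<'E'
from h import *
st()
p,d,C=img('top','t1.png'); W=cloud(d,C); 
for x in range(585,730,15):
    m=(abs(W[...,0]-x)<7)&(W[...,1]>140)&(W[...,1]<230); print(x,m.sum(),np.round(np.percentile(W[m][:,2],[5,50,95])) if m.any() else '')
E
```

```text
t: 11.8
ee_pos: [539.5, 183.7, 57.1]
orientation: [-2.239, -2.199, 0.006]
ft_force: [-9.9, 2.2, 10.6]
width: 0.6
t 11.8 pos [539.5 183.7  57.1] w 0.6 F [-9.9  2.2 10.6] M [0.45 1.87 0.01]
toolx [ 0.018  1.    -0.001] tooly [ 1.    -0.018 -0.005] toolz [-0.005 -0.    -1.   ] q [ 0.31  0.58  1.84  0.    0.72 -1.25]
585 134 [ 58. 387. 406.]
600 62 [ 57.  63. 393.]
615 75 [13. 17. 61.]
630 95 [15. 21. 52.]
645 105 [17. 41. 60.]
660 244 [ 15. 150. 165.]
675 163 [ 14. 121. 143.]
690 89 [ 83.  96. 109.]
705 97 [59. 64. 78.]
720 33 [58. 61. 65.]
```

```bash
R='{"tx":0,"ty":0,"tz":0,"ax":0,"ay":0,"az":0,"jaw":0}'; python3 -m inch '[{"tx":0,"ty":0,"tz":0,"ax":0,"ay":0,"az":0,"jaw":0},{"tx":0,"ty":0,"tz":0,"ax":0,"ay":0,"az":0,"jaw":0},{"tx":0,"ty":0,"tz":0,"ax":0,"ay":0,"az":0,"jaw":0},{"tx":0,"ty":0,"tz":0,"ax":0,"ay":0,"az":0,"jaw":0},{"tx":0,"ty":0,"tz":0,"ax":0,"ay":0,"az":0,"jaw":0},{"tx":0,"ty":0,"tz":0,"ax":0,"ay":0,"az":0,"jaw":0},{"tx":0,"ty":0,"tz":0,"ax":0,"ay":0,"az":0,"jaw":0},{"tx":0,"ty":0,"tz":0,"ax":0,"ay":0,"az":0,"jaw":0},{"tx":0,"ty":0,"tz":0,"ax":0,"ay":0,"az":0,"jaw":0},{"tx":0,"ty":0,"tz":0,"ax":0,"ay":0,"az":0,"jaw":0},{"tx":0,"ty":0,"tz":0,"ax":0,"ay":0,"az":0,"jaw":0},{"tx":0,"ty":0,"tz":0,"ax":0,"ay":0,"az":0,"jaw":0}]'
python3 -m inch '[{"tx":0,"ty":0,"tz":0,"ax":0,"ay":0,"az":0,"jaw":0},{"tx":0,"ty":0,"tz":0,"ax":0,"ay":0,"az":0,"jaw":0},{"tx":0,"ty":0,"tz":0,"ax":0,"ay":0,"az":0,"jaw":0},{"tx":0,"ty":0,"tz":0,"ax":0,"ay":0,"az":0,"jaw":0},{"tx":0,"ty":0,"tz":0,"ax":0,"ay":0,"az":0,"jaw":0},{"tx":0,"ty":0,"tz":-3,"ax":0,"ay":0,"az":0,"jaw":0},{"tx":0,"ty":0,"tz":-6,"ax":0,"ay":0,"az":0,"jaw":0},{"tx":0,"ty":0,"tz":-6,"ax":0,"ay":0,"az":0,"jaw":0},{"tx":0,"ty":3.5,"tz":-6,"ax":0,"ay":0,"az":0,"jaw":1},{"tx":0,"ty":3.5,"tz":-2,"ax":0,"ay":0,"az":0,"jaw":1},{"tx":0,"ty":0,"tz":0,"ax":0,"ay":0,"az":0,"jaw":1}]'
python3 - <<'E'
from h import *
st()
p,d,C=img('wrist','w4.png'); W=cloud(d,C); np.savez('w4.npz',p=p,W=W,d=d)
print('hex proj',proj([640,183,45],C))
sel(W,595,690,140,226,43,49,'pilot'); sel(W,595,690,140,226,38,43,'hexring'); sel(W,595,690,140,226,10,20,'wellfloor')
sel(W,560,740,110,280,56,63,'deck')
c=p[int(proj([640,183,45],C)[1])-60:,:][:160]; u=int(proj([640,183,45],C)[0]); c=c[:,u-80:u+80]
cv2.imwrite('pics/w4c.png',cv2.resize(c[:,:,::-1],None,fx=3.5,fy=3.5,interpolation=cv2.INTER_CUBIC))
E
```

```text
t: 13.35
ee_pos: [539.5, 183.7, 57.1]
orientation: [-2.239, -2.199, 0.006]
ft_force: [-10.5, 2.0, 11.3]
width: 0.4
t: 14.72
ee_pos: [611.5, 182.5, 283.1]
orientation: [2.24, 2.199, 0.008]
ft_force: [-0.6, 0.2, -0.9]
width: 26.9
t 14.72 pos [611.5 182.5 283.1] w 26.9 F [-0.6  0.2 -0.9] M [ 0.02  0.02 -0.04]
toolx [0.018 1.    0.001] tooly [ 1.    -0.018  0.005] toolz [ 0.005  0.001 -1.   ] q [ 0.27  0.38  1.55 -0.    1.21 -1.28]
hex proj (np.float64(323.28975560344935), np.float64(191.02502633822786))
pilot c [639.2 184. ] size [22.9 23.4] long-ang 115.6 z 45.2 203
hexring c [639.8 184. ] size [30.3 28.2] long-ang 42.3 z 41.0 97
wellfloor c [647.3 183.8] size [84.4 76.5] long-ang 88.9 z 15.5 2015
deck c [641.5 184. ] size [140.2 148. ] long-ang 178.6 z 60.3 4679
```

View pics/w4c.png

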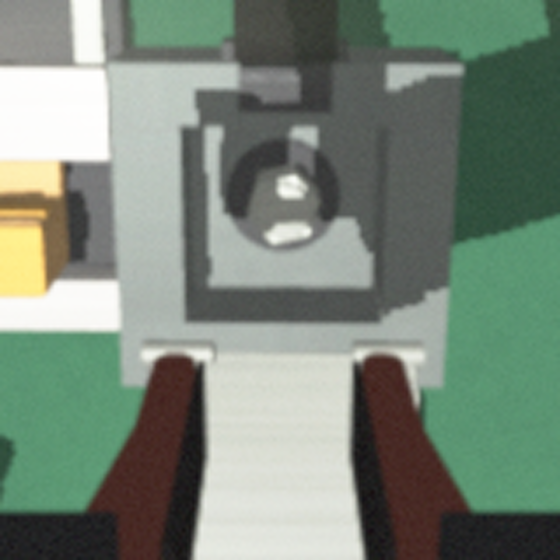

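The hatch is open. The drive pilot shows in the well at crop (290,185), which puts the hex axis at about (639.5, 183.9). Next I'll turn the tool 180° for the crank grasp.

```bash
python3 -m inch '[{"tx":0,"ty":0,"tz":0,"ax":0,"ay":0,"az":10.6,"jaw":0.6},{"tx":0,"ty":0,"tz":0,"ax":0,"ay":0,"az":10.6,"jaw":0.6},{"tx":0,"ty":0,"tz":0,"ax":0,"ay":0,"az":10.6,"jaw":0.6},{"tx":0,"ty":0,"tz":0,"ax":0,"ay":0,"az":10.6,"jaw":0.6},{"tx":0,"ty":0,"tz":0,"ax":0,"ay":0,"az":10.6,"jaw":0.6},{"tx":0,"ty":0,"tz":0,"ax":0,"ay":0,"az":10.6,"jaw":0.6},{"tx":0,"ty":0,"tz":0,"ax":0,"ay":0,"az":10.6,"jaw":0.6},{"tx":0,"ty":0,"tz":0,"ax":0,"ay":0,"az":10.6,"jaw":0.6},{"tx":0,"ty":0,"tz":0,"ax":0,"ay":0,"az":10.6,"jaw":0.6}]'
python3 -m inch '[{"tx":0,"ty":0,"tz":0,"ax":0,"ay":0,"az":10.6,"jaw":0.6},{"tx":0,"ty":0,"tz":0,"ax":0,"ay":0,"az":10.6,"jaw":0.6},{"tx":0,"ty":0,"tz":0,"ax":0,"ay":0,"az":10.6,"jaw":0.6},{"tx":0,"ty":0,"tz":0,"ax":0,"ay":0,"az":10.6,"jaw":0.6},{"tx":0,"ty":0,"tz":0,"ax":0,"ay":0,"az":10.6,"jaw":0.6},{"tx":0,"ty":0,"tz":0,"ax":0,"ay":0,"az":10.6,"jaw":0.6},{"tx":0,"ty":0,"tz":0,"ax":0,"ay":0,"az":10.6,"jaw":0.6},{"tx":0,"ty":0,"tz":0,"ax":0,"ay":0,"az":9.8,"jaw":0.6},{"tx":0,"ty":0,"tz":0,"ax":0,"ay":0,"az":0,"jaw":0.6}]'
python3 - <<'E'
from h import *
p,d,C=img('wrist'); W=cloud(d,C)
sel(W,595,690,140,226,43,49,'pilot'); 
go(446,-65.7,290,-91)
E
```

```text
t: 15.9
ee_pos: [606.8, 182.2, 278.9]
orientation: [3.135, -0.185, -0.005]
ft_force: [0.2, -0.2, 0.4]
width: 52.9
t: 17.02
ee_pos: [607.2, 182.2, 279.2]
orientation: [2.214, -2.226, -0.002]
ft_force: [0.3, 0.4, 0.0]
width: 52.8
pilot c [641.4 183.1] size [24.2 22.6] long-ang 90.0 z 45.3 233
t 17.07 pos [607.5 182.2 279.5] w 52.9 F [-0.   0.7 -0.3] M [-0.02  0.18 -0.02]
toolx [-0.003 -1.     0.001] tooly [-1.     0.003  0.002] toolz [-0.002 -0.001 -1.   ] q [0.27 0.38 1.55 0.   1.21 1.85]
turn [ 0.13 -0.04  0.81] | shift [25.07 15.71 -1.05] cm
```

```bash
python3 -m inch '[{"tx":5,"ty":3.14,"tz":0,"ax":0,"ay":0,"az":0.8,"jaw":0.6},{"tx":5,"ty":3.14,"tz":0,"ax":0,"ay":0,"az":0,"jaw":0.6},{"tx":5,"ty":3.14,"tz":0,"ax":0,"ay":0,"az":0,"jaw":0.6},{"tx":5,"ty":3.14,"tz":0,"ax":0,"ay":0,"az":0,"jaw":0.6},{"tx":5,"ty":3.14,"tz":0,"ax":0,"ay":0,"az":0,"jaw":0.6},{"tx":0,"ty":0,"tz":0,"ax":0,"ay":0,"az":0,"jaw":0.6},{"tx":0,"ty":0,"tz":0,"ax":0,"ay":0,"az":0,"jaw":0.6}]'
python3 - <<'E'
from h import *
p,d,C=img('wrist','w5.png'); W=cloud(d,C)
sel(W,420,475,-95,-40,136,145,'boss');sel(W,480,540,-95,-30,160,170,'knob');sel(W,380,480,-120,-10,2.5,8,'pad')
sel(W,380,540,-100,-30,98,110,'arm')
go(446,-65.7,112,-91)
E
```

```text
t: 17.95
ee_pos: [447.3, -64.6, 280.7]
orientation: [-2.199, 2.243, -0.0]
ft_force: [0.0, -0.2, 0.1]
width: 52.7
boss c [445.2 -66.5] size [25.2 26.1] long-ang 179.1 z 142.3 521
knob c [510.2 -68.3] size [24.7 24. ] long-ang 88.9 z 165.2 533
pad c [439.9 -31.8] size [37.2 82.5] long-ang 173.9 z 4.3 798
arm c [475.3 -67.5] size [21.5 36.9] long-ang 175.9 z 108.3 497
t 18.0 pos [447.6 -64.2 280.7] w 52.7 F [ 0.1  0.  -0.1] M [0.03 0.17 0.03]
toolx [-0.019 -1.    -0.   ] tooly [-1.     0.019 -0.   ] toolz [ 0.  0. -1.] q [-0.17  0.09  1.94  0.    1.11  1.42]
turn [-0.02  0.01 -0.11] | shift [ 0.15  0.16 16.87] cm
```

View pics/w5.png

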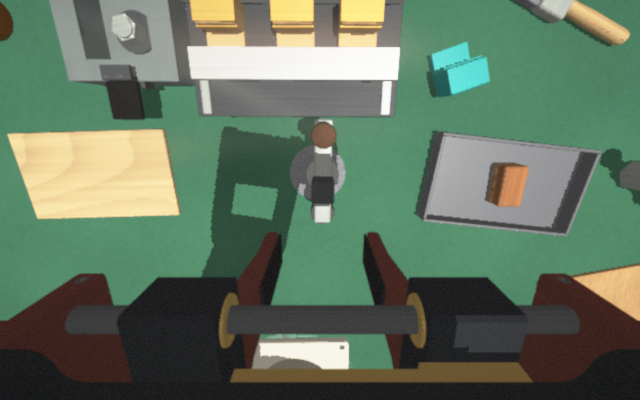

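```bash
python3 -m inch '[{"tx":0.16,"ty":0.29,"tz":4.2,"ax":0,"ay":0,"az":0.4,"jaw":0.6},{"tx":0,"ty":0,"tz":4.2,"ax":0,"ay":0,"az":0,"jaw":0.6},{"tx":0,"ty":0,"tz":4.2,"ax":0,"ay":0,"az":0,"jaw":0.6},{"tx":0,"ty":0,"tz":4.2,"ax":0,"ay":0,"az":0,"jaw":0.6},{"tx":0,"ty":0,"tz":0,"ax":0,"ay":0,"az":0,"jaw":0.6},{"tx":0,"ty":0,"tz":0,"ax":0,"ay":0,"az":0,"jaw":0},{"tx":0,"ty":0,"tz":0,"ax":0,"ay":0,"az":0,"jaw":0},{"tx":0,"ty":0,"tz":0,"ax":0,"ay":0,"az":0,"jaw":0},{"tx":0,"ty":0,"tz":0,"ax":0,"ay":0,"az":0,"jaw":0},{"tx":0,"ty":0,"tz":0,"ax":0,"ay":0,"az":0,"jaw":0}]'
python3 -c "
from h import *
st()"
```

```text
t: 19.25
ee_pos: [445.3, -66.4, 113.9]
orientation: [-2.188, 2.252, -0.003]
ft_force: [-1.1, 1.9, 7.3]
width: 26.0
t 19.25 pos [445.3 -66.4 113.9] w 26.0 F [-1.1  1.9  7.3] M [ 0.36  0.2  -0.  ]
toolx [-0.028 -1.     0.   ] tooly [-1.     0.028 -0.003] toolz [ 0.003 -0.    -1.   ] q [-0.17  0.35  2.08  0.    0.71  1.42]
```

```bash
python3 -m inch '[{"tx":0,"ty":0,"tz":-1,"ax":0,"ay":0,"az":0,"jaw":0},{"tx":0,"ty":0,"tz":-3,"ax":0,"ay":0,"az":0,"jaw":0},{"tx":0,"ty":0,"tz":-4,"ax":0,"ay":0,"az":0,"jaw":0},{"tx":0,"ty":0,"tz":-4,"ax":0,"ay":0,"az":0,"jaw":0},{"tx":-4.25,"ty":-3.13,"tz":0,"ax":0,"ay":0,"az":0,"jaw":0},{"tx":-4.25,"ty":-3.13,"tz":0,"ax":0,"ay":0,"az":0,"jaw":0},{"tx":-4.25,"ty":-3.13,"tz":0,"ax":0,"ay":0,"az":0,"jaw":0},{"tx":-4.25,"ty":-3.13,"tz":0,"ax":0,"ay":0,"az":0,"jaw":0},{"tx":-4.25,"ty":-3.13,"tz":0,"ax":0,"ay":0,"az":0,"jaw":0},{"tx":-4.25,"ty":-3.13,"tz":0,"ax":0,"ay":0,"az":0,"jaw":0},{"tx":0,"ty":0,"tz":0,"ax":0,"ay":0,"az":0,"jaw":0},{"tx":0,"ty":0,"tz":0,"ax":0,"ay":0,"az":0,"jaw":0}]'
python3 - <<'E'
from h import *
o,R=st()
for n in ('top','scene','wrist'):
    p,d,C=img(n,'x_%s.png'%n); W=cloud(d,C)
    z=o['ee_pos'][2]
    sel(W,600,680,150,215,z+20,z+34,n+' boss');sel(W,640,760,130,230,z+45,z+58,n+' knob')
    sel(W,600,690,140,230,z-60,z-20,n+' shaft'); sel(W,600,690,140,230,z-112,z-80,n+' foot')
    sel(W,595,690,140,226,43,49,n+' pilot')
go(640.3,183.6,160,-91)
E
```

```text
t: 20.75
ee_pos: [638.0, 182.8, 231.9]
orientation: [2.189, -2.25, -0.002]
ft_force: [-0.8, -0.1, -4.4]
width: 25.6
t 20.75 pos [638.  182.8 231.9] w 25.6 F [-0.8 -0.1 -4.4] M [ 0.01  0.15 -0.03]
toolx [-0.028 -1.     0.001] tooly [-1.     0.028  0.002] toolz [-0.003 -0.001 -1.   ] q [ 0.26  0.47  1.53 -0.    1.14  1.86]
top boss none
top knob c [703.5 172.6] size [20.7  9.4] long-ang 16.9 z 282.7 32
top shaft c [630.6 175.1] size [2.3 0. ] long-ang 149.6 z 175.7 2
top foot c [622.5 169.9] size [ 8.  32.2] long-ang 127.4 z 132.9 24
top pilot c [641.4 175.8] size [ 5.9 11.9] long-ang 179.9 z 45.9 8
scene boss c [643.8 177.7] size [14.2 45.2] long-ang 96.1 z 258.4 37
scene knob c [703.7 176.4] size [21.2 24.4] long-ang 123.3 z 280.9 33
scene shaft c [641.7 173.3] size [20.4 14.8] long-ang 47.9 z 190.0 48
scene foot c [643.3 168.4] size [46.4 31.6] long-ang 29.5 z 136.6 67
scene pilot c [638.6 180.7] size [ 7.7 15.7] long-ang 91.9 z 45.6 8
wrist boss c [637.8 181.1] size [44.7 26.4] long-ang 88.5 z 260.7 2659
wrist knob c [702.5 179.2] size [25.3 25.1] long-ang 44.7 z 283.0 2964
wrist shaft none
wrist foot c [648.8 198.3] size [0.1 3.9] long-ang 150.3 z 127.9 4
wrist pilot c [633.  141.2] size [ 0.3 21.5] long-ang 178.9 z 46.4 18
t 20.9 pos [638.3 182.2 232.7] w 25.8 F [ 0.4 -1.1 -4.9] M [-0.06  0.17  0.02]
toolx [-0.029 -1.     0.   ] tooly [-1.     0.029  0.001] toolz [-0.001 -0.    -1.   ] q [ 0.26  0.47  1.53 -0.    1.14  1.86]
turn [ 0.05 -0.03 -0.67] | shift [-0.15 -0.19  7.27] cm
```

```bash
python3 -m inch '[{"tx":-0.12,"ty":-0.33,"tz":2,"ax":0,"ay":0,"az":0,"jaw":0},{"tx":0,"ty":0,"tz":2.5,"ax":0,"ay":0,"az":0,"jaw":0},{"tx":0,"ty":0,"tz":2.2,"ax":0,"ay":0,"az":0,"jaw":0},{"tx":0,"ty":0,"tz":0.8,"ax":0,"ay":0,"az":0,"jaw":0},{"tx":0,"ty":0,"tz":0,"ax":0,"ay":0,"az":0,"jaw":0}]'
python3 -m inch '[{"tx":0,"ty":0,"tz":0.2,"ax":0,"ay":0,"az":0,"jaw":0},{"tx":0,"ty":0,"tz":0.2,"ax":0,"ay":0,"az":0,"jaw":0},{"tx":0,"ty":0,"tz":0.2,"ax":0,"ay":0,"az":0,"jaw":0},{"tx":0,"ty":0,"tz":0,"ax":0,"ay":0,"az":0,"jaw":0}]'
python3 -c "
from h import *
st()"
```

```text
t: 21.52
ee_pos: [642.1, 184.1, 156.8]
orientation: [2.189, -2.252, -0.001]
ft_force: [-0.5, -0.5, -3.7]
width: 25.7
t: 22.02
ee_pos: [642.4, 184.5, 151.7]
orientation: [2.19, -2.252, 0.0]
ft_force: [-0.3, -0.1, -4.5]
width: 25.9
t 22.02 pos [642.4 184.5 151.7] w 25.9 F [-0.3 -0.1 -4.5] M [0.04 0.13 0.01]
toolx [-0.028 -1.     0.   ] tooly [-1.     0.028 -0.   ] toolz [ 0. -0. -1.] q [ 0.26  0.57  1.57 -0.    1.    1.86]
```

```bash
python3 -m inch '[{"tx":0,"ty":0,"tz":0.2,"ax":0,"ay":0,"az":0,"jaw":0},{"tx":0,"ty":0,"tz":0.2,"ax":0,"ay":0,"az":0,"jaw":0},{"tx":0,"ty":0,"tz":0.1,"ax":0,"ay":0,"az":0,"jaw":0},{"tx":0,"ty":0,"tz":0,"ax":0,"ay":0,"az":0,"jaw":0}]'
python3 -c "
from h import *
st()"
```

```text
t: 22.52
ee_pos: [642.7, 184.3, 146.9]
orientation: [-2.19, 2.252, -0.001]
ft_force: [-0.8, -1.8, 0.1]
width: 25.8
t 22.52 pos [642.7 184.3 146.9] w 25.8 F [-0.8 -1.8  0.1] M [-0.38  0.17  0.04]
toolx [-0.028 -1.     0.   ] tooly [-1.     0.028 -0.   ] toolz [ 0. -0. -1.] q [ 0.26  0.57  1.58 -0.    0.99  1.86]
```

```bash
python3 -m inch '[{"tx":0,"ty":0,"tz":0.1,"ax":0,"ay":0,"az":0,"jaw":0},{"tx":0,"ty":0,"tz":0.1,"ax":0,"ay":0,"az":0,"jaw":0},{"tx":0,"ty":0,"tz":0.1,"ax":0,"ay":0,"az":0,"jaw":0},{"tx":0,"ty":0,"tz":0,"ax":0,"ay":0,"az":0,"jaw":0}]'
python3 -c "
from h import *
st()"
```

```text
t: 23.02
ee_pos: [642.7, 184.4, 143.9]
orientation: [-2.19, 2.252, -0.001]
ft_force: [-0.6, -2.3, 3.8]
width: 26.1
t 23.02 pos [642.7 184.4 143.9] w 26.1 F [-0.6 -2.3  3.8] M [-0.68  0.33  0.08]
toolx [-0.028 -1.     0.   ] tooly [-1.     0.028 -0.001] toolz [ 0.001 -0.    -1.   ] q [ 0.26  0.57  1.58 -0.    0.99  1.86]
```

```bash
python3 - <<'E'
from h import *
o,R=st(); z=o['ee_pos'][2]
p,d,C=img('wrist','w6.png'); W=cloud(d,C)
sel(W,600,680,150,215,z+15,z+38,'boss');sel(W,640,760,130,230,z+40,z+65,'knob')
m=(W[...,2]>z-20)&(W[...,2]<z+2)&(W[...,0]>570)&(W[...,0]<730)&(abs(W[...,1]-184)<30); rect(W[m],'arm')
P=W[m]; A=np.c_[P[:,:2],np.ones(len(P))]; print('arm plane slope',np.linalg.lstsq(A,P[:,2],rcond=None)[0])
p,d,C=img('scene','s2.png'); cv2.imwrite('pics/s2c.png',cv2.resize(p[100:260,300:480,::-1],None,fx=4,fy=4,interpolation=cv2.INTER_CUBIC)[:600])
E
```

```text
t 23.02 pos [642.7 184.4 143.9] w 26.1 F [-0.6 -2.3  3.8] M [-0.68  0.33  0.08]
toolx [-0.028 -1.     0.   ] tooly [-1.     0.028 -0.001] toolz [ 0.001 -0.    -1.   ] q [ 0.26  0.57  1.58 -0.    0.99  1.86]
boss c [642.4 183.2] size [46.2 26.5] long-ang 88.2 z 172.2 3136
knob c [707.5 181.4] size [25.3 25.1] long-ang 88.8 z 194.6 2975
arm c [657.  183.8] size [ 40.  129.7] long-ang 177.2 z 138.1 2257
arm plane slope [-5.36183861e-03  6.86384825e-03  1.40381125e+02]
```

View pics/s2c.png

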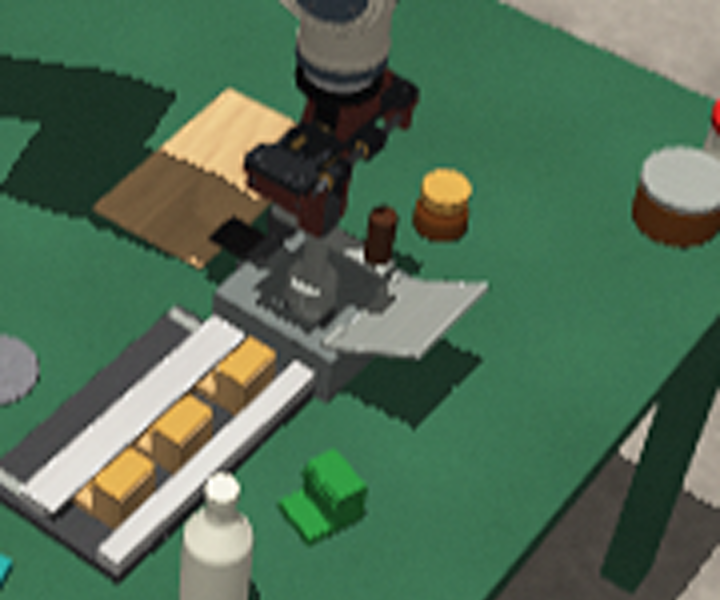

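```bash
python3 -m inch '[{"tx":0.1,"ty":0.05,"tz":0.1,"ax":0,"ay":0,"az":0,"jaw":0},{"tx":0,"ty":0,"tz":0.1,"ax":0,"ay":0,"az":0,"jaw":0},{"tx":0,"ty":0,"tz":0.2,"ax":0,"ay":0,"az":0,"jaw":0},{"tx":0,"ty":0,"tz":0,"ax":0,"ay":0,"az":0,"jaw":0}]'
python3 -c "
from h import *
st()"
```

```text
t: 23.62
ee_pos: [642.6, 184.0, 140.3]
orientation: [-2.188, 2.251, -0.0]
ft_force: [0.4, -0.1, 5.8]
width: 25.9
t 23.62 pos [642.6 184.  140.3] w 25.9 F [ 0.4 -0.1  5.8] M [-0.03  0.18  0.11]
toolx [-0.028 -1.    -0.001] tooly [-1.     0.028 -0.001] toolz [ 0.002  0.001 -1.   ] q [0.26 0.58 1.58 0.   0.98 1.86]
```

```bash
python3 -m inch '[{"tx":0,"ty":0,"tz":0.2,"ax":0,"ay":0,"az":0,"jaw":0},{"tx":0,"ty":0,"tz":0.2,"ax":0,"ay":0,"az":0,"jaw":0},{"tx":0,"ty":0,"tz":0.2,"ax":0,"ay":0,"az":0,"jaw":0},{"tx":0,"ty":0,"tz":0,"ax":0,"ay":0,"az":0,"jaw":0}]'
python3 -c "
from h import *
st()"
```

```text
t: 24.12
ee_pos: [642.7, 184.1, 135.2]
orientation: [-2.188, 2.251, -0.001]
ft_force: [-0.7, -0.3, 12.2]
width: 25.9
t 24.12 pos [642.7 184.1 135.2] w 25.9 F [-0.7 -0.3 12.2] M [-0.2   0.63  0.15]
toolx [-0.028 -1.    -0.001] tooly [-1.     0.028 -0.002] toolz [ 0.002  0.001 -1.   ] q [0.26 0.58 1.58 0.   0.97 1.86]
```

```bash
python3 -m inch '[{"tx":0,"ty":0.1,"tz":0,"ax":0,"ay":0,"az":-3,"jaw":0},{"tx":0,"ty":0,"tz":0.1,"ax":0,"ay":0,"az":0,"jaw":0},{"tx":0,"ty":0,"tz":0,"ax":0,"ay":0,"az":0,"jaw":0}]'
python3 - <<'E'
from h import *
o,R=st(); z=o['ee_pos'][2]
p,d,C=img('wrist','w7.png'); W=cloud(d,C)
sel(W,600,680,150,215,z+15,z+38,'boss');sel(W,640,760,130,230,z+40,z+65,'knob')
m=(W[...,2]>z-20)&(W[...,2]<z+2)&(W[...,0]>570)&(W[...,0]<730)&(abs(W[...,1]-184)<30)
P=W[m]; A=np.c_[P[:,:2],np.ones(len(P))]; print('arm plane slope',np.linalg.lstsq(A,P[:,2],rcond=None)[0],np.median(P[:,2]))
E
```

```text
t: 24.5
ee_pos: [641.3, 184.1, 132.2]
orientation: [-2.246, 2.195, 0.0]
ft_force: [3.3, 2.5, -3.7]
width: 26.0
t 24.5 pos [641.3 184.1 132.2] w 26.0 F [ 3.3  2.5 -3.7] M [ 0.67 -0.76  0.01]
toolx [ 0.023 -1.    -0.001] tooly [-1.    -0.023 -0.001] toolz [ 0.001  0.001 -1.   ] q [0.26 0.59 1.59 0.   0.97 1.81]
boss c [641.2 182.6] size [26.4 46.4] long-ang 92.9 z 160.5 3137
knob c [705.7 184.3] size [24.8 25.3] long-ang 105.9 z 183.5 3011
arm plane slope [ 4.75869473e-03 -1.79235373e-03  1.23773836e+02] 126.52072744447436
```

```bash
python3 -m inch '[{"tx":0,"ty":0.05,"tz":0.2,"ax":0,"ay":0,"az":0,"jaw":0},{"tx":0,"ty":0,"tz":0.2,"ax":0,"ay":0,"az":0,"jaw":0},{"tx":0,"ty":0,"tz":0,"ax":0,"ay":0,"az":0,"jaw":0},{"tx":0,"ty":0,"tz":0,"ax":0,"ay":0,"az":0,"jaw":0}]'
python3 -m inch '[{"tx":0,"ty":0,"tz":0,"ax":0,"ay":0,"az":-5,"jaw":0},{"tx":0,"ty":0,"tz":0,"ax":0,"ay":0,"az":-10,"jaw":0},{"tx":0,"ty":0,"tz":0,"ax":0,"ay":0,"az":-10,"jaw":0},{"tx":0,"ty":0,"tz":0,"ax":0,"ay":0,"az":0,"jaw":0}]'
python3 - <<'E'
from h import *
st()
E
```

```text
t: 25.05
ee_pos: [640.8, 183.9, 129.0]
orientation: [-2.247, 2.194, -0.0]
ft_force: [3.1, 4.2, 0.5]
width: 25.8
t: 25.55
ee_pos: [640.4, 183.3, 129.0]
orientation: [2.668, -1.657, 0.0]
ft_force: [0.5, 2.2, 2.1]
width: 25.8
t 25.55 pos [640.4 183.3 129. ] w 25.8 F [0.5 2.2 2.1] M [ 0.42 -0.28  0.11]
toolx [ 0.443 -0.896  0.   ] tooly [-0.896 -0.443  0.   ] toolz [-0. -0. -1.] q [ 0.26  0.59  1.59 -0.    0.96  1.37]
```

```bash
python3 -m inch '[{"tx":0,"ty":0,"tz":0,"ax":0,"ay":0,"az":-10,"jaw":0},{"tx":0,"ty":0,"tz":0,"ax":0,"ay":0,"az":-10,"jaw":0},{"tx":0,"ty":0,"tz":0,"ax":0,"ay":0,"az":-10,"jaw":0},{"tx":0,"ty":0,"tz":0,"ax":0,"ay":0,"az":-10,"jaw":0},{"tx":0,"ty":0,"tz":0,"ax":0,"ay":0,"az":-10,"jaw":0},{"tx":0,"ty":0,"tz":0,"ax":0,"ay":0,"az":-10,"jaw":0},{"tx":0,"ty":0,"tz":0,"ax":0,"ay":0,"az":-10,"jaw":0},{"tx":0,"ty":0,"tz":0,"ax":0,"ay":0,"az":-10,"jaw":0}]'
python3 -c "
from h import *
st()"
```

```text
t: 26.55
ee_pos: [640.7, 184.1, 129.0]
orientation: [-3.108, -0.449, -0.001]
ft_force: [1.5, 5.3, 1.9]
width: 25.6
t 26.55 pos [640.7 184.1 129. ] w 25.6 F [1.5 5.3 1.9] M [ 1.16 -0.55 -0.13]
toolx [0.959 0.283 0.001] tooly [ 0.283 -0.959 -0.001] toolz [ 0.001  0.001 -1.   ] q [ 0.26  0.59  1.59  0.    0.96 -0.03]
```

```bash
python3 -m inch '[{"tx":0,"ty":0,"tz":0,"ax":0,"ay":0,"az":-10,"jaw":0},{"tx":0,"ty":0,"tz":0,"ax":0,"ay":0,"az":-10,"jaw":0},{"tx":0,"ty":0,"tz":0,"ax":0,"ay":0,"az":-10,"jaw":0},{"tx":0,"ty":0,"tz":0,"ax":0,"ay":0,"az":-10,"jaw":0},{"tx":0,"ty":0,"tz":0,"ax":0,"ay":0,"az":-10,"jaw":0},{"tx":0,"ty":0,"tz":0,"ax":0,"ay":0,"az":-10,"jaw":0},{"tx":0,"ty":0,"tz":0,"ax":0,"ay":0,"az":-10,"jaw":0},{"tx":0,"ty":0,"tz":0,"ax":0,"ay":0,"az":-10,"jaw":0}]'
python3 - <<'E'
from h import *
o,R=st(); z=o['ee_pos'][2]
p,d,C=img('wrist','w8.png'); W=cloud(d,C)
sel(W,600,680,150,215,z+15,z+38,'boss');sel(W,540,760,80,290,178,190,'knob')
p,d,C=img('top','t2.png'); W=cloud(d,C); sel(W,500,630,-200,110,30,44,'lip'); 
E
```

```text
t: 27.55
ee_pos: [640.3, 184.2, 129.0]
orientation: [-2.093, -2.342, -0.001]
ft_force: [1.6, 5.0, 3.7]
width: 26.1
t 27.55 pos [640.3 184.2 129. ] w 26.1 F [1.6 5.  3.7] M [ 1.35 -0.24 -0.16]
toolx [-0.112  0.994  0.001] tooly [ 0.994  0.112 -0.   ] toolz [-0.     0.001 -1.   ] q [ 0.26  0.59  1.59  0.    0.96 -1.42]
boss c [639.8 183.2] size [26.8 46.3] long-ang 96.3 z 157.1 3138
knob c [575.6 176.1] size [25.  24.8] long-ang 53.8 z 180.3 2932
lip c [589.1 -30.5] size [277.9  40.9] long-ang 89.1 z 36.9 1179
```

```bash
python3 -m inch '[{"tx":0,"ty":0,"tz":0,"ax":0,"ay":0,"az":-10,"jaw":0},{"tx":0,"ty":0,"tz":0,"ax":0,"ay":0,"az":-10,"jaw":0},{"tx":0,"ty":0,"tz":0,"ax":0,"ay":0,"az":-10,"jaw":0},{"tx":0,"ty":0,"tz":0,"ax":0,"ay":0,"az":-10,"jaw":0},{"tx":0,"ty":0,"tz":0,"ax":0,"ay":0,"az":-10,"jaw":0},{"tx":0,"ty":0,"tz":0,"ax":0,"ay":0,"az":0,"jaw":0},{"tx":0,"ty":0,"tz":0,"ax":0,"ay":0,"az":0,"jaw":0.6},{"tx":0,"ty":0,"tz":0,"ax":0,"ay":0,"az":0,"jaw":0.6},{"tx":0,"ty":0,"tz":-3,"ax":0,"ay":0,"az":0,"jaw":0.6},{"tx":0,"ty":0,"tz":-4,"ax":0,"ay":0,"az":0,"jaw":0.6},{"tx":0,"ty":0,"tz":0,"ax":0,"ay":0,"az":0,"jaw":0.6}]'
python3 - <<'E'
from h import *
o,R=st()
p,d,C=img('wrist','w9.png'); W=cloud(d,C)
sel(W,600,680,150,215,150,165,'boss');sel(W,540,760,80,290,175,190,'knob')
E
```

```text
t: 29.02
ee_pos: [642.1, 183.5, 201.7]
orientation: [0.91, 3.002, 0.003]
ft_force: [-0.2, -0.3, -0.8]
width: 52.4
t 29.02 pos [642.1 183.5 201.7] w 52.4 F [-0.2 -0.3 -0.8] M [0.03 0.04 0.02]
toolx [-0.832  0.555 -0.004] tooly [0.555 0.832 0.003] toolz [ 0.005  0.001 -1.   ] q [ 0.26  0.51  1.55 -0.    1.08 -2.29]
boss c [639.7 183. ] size [26.1 25.9] long-ang 56.0 z 157.2 1033
knob c [604.1 129.1] size [24.7 25.1] long-ang 146.9 z 180.2 1177
```

```bash
python3 -m inch '[{"tx":0,"ty":0,"tz":0,"ax":0,"ay":0,"az":10,"jaw":0.6},{"tx":0,"ty":0,"tz":0,"ax":0,"ay":0,"az":10,"jaw":0.6},{"tx":0,"ty":0,"tz":0,"ax":0,"ay":0,"az":10,"jaw":0.6},{"tx":0,"ty":0,"tz":0,"ax":0,"ay":0,"az":10,"jaw":0.6},{"tx":0,"ty":0,"tz":0,"ax":0,"ay":0,"az":10,"jaw":0.6},{"tx":0,"ty":0,"tz":0,"ax":0,"ay":0,"az":10,"jaw":0.6},{"tx":0,"ty":0,"tz":0,"ax":0,"ay":0,"az":10,"jaw":0.6},{"tx":0,"ty":0,"tz":0,"ax":0,"ay":0,"az":10,"jaw":0.6},{"tx":0,"ty":0,"tz":0,"ax":0,"ay":0,"az":10,"jaw":0.6}]'
python3 -m inch '[{"tx":0,"ty":0,"tz":0,"ax":0,"ay":0,"az":10,"jaw":0.6},{"tx":0,"ty":0,"tz":0,"ax":0,"ay":0,"az":10,"jaw":0.6},{"tx":0,"ty":0,"tz":0,"ax":0,"ay":0,"az":10,"jaw":0.6},{"tx":0,"ty":0,"tz":0,"ax":0,"ay":0,"az":10,"jaw":0.6},{"tx":0,"ty":0,"tz":0,"ax":0,"ay":0,"az":10,"jaw":0.6},{"tx":0,"ty":0,"tz":0,"ax":0,"ay":0,"az":10,"jaw":0.6},{"tx":0,"ty":0,"tz":0,"ax":0,"ay":0,"az":10,"jaw":0.6},{"tx":0,"ty":0,"tz":0,"ax":0,"ay":0,"az":10,"jaw":0.6},{"tx":0,"ty":0,"tz":0,"ax":0,"ay":0,"az":10,"jaw":0.6}]'
python3 -m inch '[{"tx":0,"ty":0,"tz":0,"ax":0,"ay":0,"az":10,"jaw":0.6},{"tx":0,"ty":0,"tz":0,"ax":0,"ay":0,"az":10,"jaw":0.6},{"tx":0,"ty":0,"tz":0,"ax":0,"ay":0,"az":10,"jaw":0.6},{"tx":0,"ty":0,"tz":0,"ax":0,"ay":0,"az":10,"jaw":0.6},{"tx":0,"ty":0,"tz":0,"ax":0,"ay":0,"az":10,"jaw":0.6},{"tx":0,"ty":0,"tz":0,"ax":0,"ay":0,"az":10,"jaw":0.6},{"tx":0,"ty":0,"tz":0,"ax":0,"ay":0,"az":10,"jaw":0.6},{"tx":0,"ty":0,"tz":0,"ax":0,"ay":0,"az":10,"jaw":0.6},{"tx":0,"ty":0,"tz":0,"ax":0,"ay":0,"az":10,"jaw":0.6},{"tx":0,"ty":0,"tz":0,"ax":0,"ay":0,"az":0,"jaw":0.6},{"tx":0,"ty":0,"tz":0,"ax":0,"ay":0,"az":0,"jaw":0.6}]'
python3 -c "
from h import *
go(640.3,183.7,131)"
```

```text
t: 30.2
ee_pos: [639.2, 182.8, 196.5]
orientation: [-2.774, -1.474, 0.006]
ft_force: [0.6, -0.1, -0.3]
width: 52.2
t: 31.32
ee_pos: [639.2, 182.9, 196.5]
orientation: [3.002, -0.918, -0.005]
ft_force: [-0.2, -0.3, -0.6]
width: 52.6
t: 32.7
ee_pos: [639.9, 183.2, 197.6]
orientation: [1.487, -2.765, -0.0]
ft_force: [0.3, -0.7, -0.4]
width: 52.4
t 32.7 pos [639.9 183.2 197.6] w 52.4 F [ 0.3 -0.7 -0.4] M [0.04 0.14 0.04]
toolx [-0.551 -0.834  0.001] tooly [-0.834  0.551  0.001] toolz [-0.002 -0.001 -1.   ] q [ 0.26  0.51  1.55 -0.    1.08  2.42]
turn [ 0.06 -0.08 -0.  ] | shift [-0.07 -0.    6.66] cm
```

```bash
python3 -m inch '[{"tx":0,"ty":0,"tz":3.3,"ax":0,"ay":0,"az":0,"jaw":0.6},{"tx":0,"ty":0,"tz":3.3,"ax":0,"ay":0,"az":0,"jaw":0.6},{"tx":0,"ty":0,"tz":0,"ax":0,"ay":0,"az":0,"jaw":0},{"tx":0,"ty":0,"tz":0,"ax":0,"ay":0,"az":0,"jaw":0},{"tx":0,"ty":0,"tz":0,"ax":0,"ay":0,"az":0,"jaw":0},{"tx":0,"ty":0,"tz":0,"ax":0,"ay":0,"az":0,"jaw":0},{"tx":0,"ty":0,"tz":0,"ax":0,"ay":0,"az":-5,"jaw":0},{"tx":0,"ty":0,"tz":0,"ax":0,"ay":0,"az":-10,"jaw":0},{"tx":0,"ty":0,"tz":0,"ax":0,"ay":0,"az":0,"jaw":0}]'
python3 -c "
from h import *
go(640.3,183.7,131)"
```

```text
t: 33.83
ee_pos: [641.7, 184.0, 134.3]
orientation: [-1.83, 2.55, -0.002]
ft_force: [0.4, 1.1, 5.9]
width: 26.0
t 33.83 pos [641.7 184.  134.3] w 26.0 F [0.4 1.1 5.9] M [0.33 0.07 0.05]
toolx [-0.32  -0.947 -0.002] tooly [-0.947  0.32  -0.003] toolz [ 0.003  0.001 -1.   ] q [0.26 0.58 1.59 0.   0.97 2.16]
turn [-0.15  0.11 -0.  ] | shift [0.07 0.12 0.33] cm
```

```bash
python3 -m inch '[{"tx":0,"ty":0.1,"tz":0,"ax":0,"ay":0,"az":-10,"jaw":0},{"tx":0,"ty":0,"tz":0,"ax":0,"ay":0,"az":-10,"jaw":0},{"tx":0,"ty":0,"tz":0,"ax":0,"ay":0,"az":-10,"jaw":0},{"tx":0,"ty":0,"tz":0,"ax":0,"ay":0,"az":-10,"jaw":0},{"tx":0,"ty":0,"tz":0,"ax":0,"ay":0,"az":-10,"jaw":0},{"tx":0,"ty":0,"tz":0,"ax":0,"ay":0,"az":-10,"jaw":0},{"tx":0,"ty":0,"tz":0,"ax":0,"ay":0,"az":-10,"jaw":0},{"tx":0,"ty":0,"tz":0,"ax":0,"ay":0,"az":-10,"jaw":0},{"tx":0,"ty":0,"tz":0,"ax":0,"ay":0,"az":-10,"jaw":0},{"tx":0,"ty":0,"tz":0,"ax":0,"ay":0,"az":-10,"jaw":0},{"tx":0,"ty":0,"tz":0,"ax":0,"ay":0,"az":-10,"jaw":0},{"tx":0,"ty":0,"tz":0,"ax":0,"ay":0,"az":-10,"jaw":0}]'
python3 -c "
from h import *
st()"
```

```text
t: 35.33
ee_pos: [640.4, 185.0, 134.3]
orientation: [-3.124, -0.314, -0.004]
ft_force: [-0.5, 4.8, 7.3]
width: 26.0
t 35.33 pos [640.4 185.  134.3] w 26.0 F [-0.5  4.8  7.3] M [ 0.87  0.38 -0.14]
toolx [0.98  0.199 0.003] tooly [ 0.199 -0.98  -0.002] toolz [ 0.002  0.002 -1.   ] q [0.26 0.58 1.59 0.   0.97 0.06]
```

```bash
python3 -m inch '[{"tx":0,"ty":0,"tz":0,"ax":0,"ay":0,"az":-10,"jaw":0},{"tx":0,"ty":0,"tz":0,"ax":0,"ay":0,"az":-10,"jaw":0},{"tx":0,"ty":0,"tz":0,"ax":0,"ay":0,"az":-10,"jaw":0},{"tx":0,"ty":0,"tz":0,"ax":0,"ay":0,"az":-10,"jaw":0},{"tx":0,"ty":0,"tz":0,"ax":0,"ay":0,"az":-10,"jaw":0},{"tx":0,"ty":0,"tz":0,"ax":0,"ay":0,"az":-10,"jaw":0},{"tx":0,"ty":0,"tz":0,"ax":0,"ay":0,"az":-10,"jaw":0},{"tx":0,"ty":0,"tz":0,"ax":0,"ay":0,"az":-10,"jaw":0},{"tx":0,"ty":0,"tz":0,"ax":0,"ay":0,"az":-10,"jaw":0},{"tx":0,"ty":0,"tz":0,"ax":0,"ay":0,"az":-10,"jaw":0},{"tx":0,"ty":0,"tz":0,"ax":0,"ay":0,"az":-10,"jaw":0},{"tx":0,"ty":0,"tz":0,"ax":0,"ay":0,"az":-10,"jaw":0}]'
python3 -m inch '[{"tx":0,"ty":0,"tz":0,"ax":0,"ay":0,"az":-10,"jaw":0},{"tx":0,"ty":0,"tz":0,"ax":0,"ay":0,"az":0,"jaw":0}]'
python3 - <<'E'
from h import *
o,R=st()
p,d,C=img('wrist','w10.png'); W=cloud(d,C)
sel(W,600,680,150,215,150,165,'boss');sel(W,540,760,80,290,175,190,'knob'); sel(W,500,630,-200,110,33,44,'lip')
p,d,C=img('top','t3.png'); W=cloud(d,C); sel(W,500,630,-200,110,33,44,'lip'); 
f=np.load('top0.npz')['W']; sel(f,500,630,-200,110,33,44,'lip0')
for X in (f,W):
    m=(X[...,2]>33)&(X[...,2]<42)&(abs(X[...,1]+75)<15)&(X[...,0]>500)&(X[...,0]<632); print(np.percentile(X[m][:,0],[2,98]).round(1))
E
```

```text
t: 36.83
ee_pos: [640.0, 183.9, 134.3]
orientation: [1.29, 2.863, 0.001]
ft_force: [-1.3, -0.4, 8.0]
width: 25.9
t: 37.08
ee_pos: [640.1, 183.8, 134.3]
orientation: [1.04, 2.963, 0.001]
ft_force: [-1.8, 0.5, 8.0]
width: 25.8
t 37.08 pos [640.1 183.8 134.3] w 25.8 F [-1.8  0.5  8. ] M [-0.07  0.42  0.13]
toolx [-0.78   0.625 -0.001] tooly [0.625 0.78  0.001] toolz [ 0.002  0.    -1.   ] q [ 0.26  0.58  1.59 -0.    0.97 -2.2 ]
boss c [640.1 183. ] size [26.7 44.1] long-ang 140.2 z 157.3 2482
knob c [584.2 222.2] size [14.5 26.1] long-ang 104.6 z 180.0 1002
lip c [568.   58.9] size [102.6  39.8] long-ang 88.6 z 35.9 5454
lip c [567.7 -30.2] size [277.1  40. ] long-ang 89.0 z 37.1 1102
lip0 c [599.2 -30.4] size [278.3  43.2] long-ang 88.7 z 37.1 1094
[577.1 614.2]
[549.9 586.7]
```

```bash
python3 -m inch '[{"tx":0,"ty":0,"tz":0,"ax":0,"ay":0,"az":0,"jaw":0.6},{"tx":0,"ty":0,"tz":0,"ax":0,"ay":0,"az":0,"jaw":0.6},{"tx":0,"ty":0,"tz":-3,"ax":0,"ay":0,"az":0,"jaw":0.6},{"tx":0,"ty":0,"tz":-3.5,"ax":0,"ay":0,"az":0,"jaw":0.6},{"tx":0,"ty":0,"tz":0,"ax":0,"ay":0,"az":0,"jaw":0.6},{"tx":0,"ty":0,"tz":0,"ax":0,"ay":0,"az":10,"jaw":0.6},{"tx":0,"ty":0,"tz":0,"ax":0,"ay":0,"az":10,"jaw":0.6},{"tx":0,"ty":0,"tz":0,"ax":0,"ay":0,"az":10,"jaw":0.6},{"tx":0,"ty":0,"tz":0,"ax":0,"ay":0,"az":10,"jaw":0.6},{"tx":0,"ty":0,"tz":0,"ax":0,"ay":0,"az":10,"jaw":0.6},{"tx":0,"ty":0,"tz":0,"ax":0,"ay":0,"az":10,"jaw":0.6},{"tx":0,"ty":0,"tz":0,"ax":0,"ay":0,"az":10,"jaw":0.6}]'
python3 -m inch '[{"tx":0,"ty":0,"tz":0,"ax":0,"ay":0,"az":10,"jaw":0.6},{"tx":0,"ty":0,"tz":0,"ax":0,"ay":0,"az":10,"jaw":0.6},{"tx":0,"ty":0,"tz":0,"ax":0,"ay":0,"az":10,"jaw":0.6},{"tx":0,"ty":0,"tz":0,"ax":0,"ay":0,"az":10,"jaw":0.6},{"tx":0,"ty":0,"tz":0,"ax":0,"ay":0,"az":10,"jaw":0.6},{"tx":0,"ty":0,"tz":0,"ax":0,"ay":0,"az":10,"jaw":0.6},{"tx":0,"ty":0,"tz":0,"ax":0,"ay":0,"az":10,"jaw":0.6},{"tx":0,"ty":0,"tz":0,"ax":0,"ay":0,"az":10,"jaw":0.6},{"tx":0,"ty":0,"tz":0,"ax":0,"ay":0,"az":10,"jaw":0.6},{"tx":0,"ty":0,"tz":0,"ax":0,"ay":0,"az":10,"jaw":0.6},{"tx":0,"ty":0,"tz":0,"ax":0,"ay":0,"az":10,"jaw":0.6},{"tx":0,"ty":0,"tz":0,"ax":0,"ay":0,"az":0,"jaw":0.6}]'
python3 -c "
from h import *
go(640.3,183.7,132)"
```

```text
t: 38.67
ee_pos: [638.6, 183.5, 195.9]
orientation: [-2.557, -1.824, 0.004]
ft_force: [-0.8, -0.3, -0.6]
width: 52.6
t: 40.17
ee_pos: [638.8, 183.6, 196.2]
orientation: [2.964, -1.037, -0.003]
ft_force: [0.3, 0.3, -0.3]
width: 53.0
t 40.17 pos [638.8 183.6 196.2] w 53.0 F [ 0.3  0.3 -0.3] M [-0.04  0.12  0.05]
toolx [ 0.782 -0.623 -0.001] tooly [-0.623 -0.782  0.002] toolz [-0.002 -0.001 -1.   ] q [ 0.26  0.51  1.55 -0.    1.08  0.93]
turn [0.1  0.07 0.  ] | shift [ 0.11 -0.11  6.42] cm
```

```bash
python3 -m inch '[{"tx":0.05,"ty":-0.05,"tz":3.3,"ax":0,"ay":0,"az":0,"jaw":0.6},{"tx":0,"ty":0,"tz":3.2,"ax":0,"ay":0,"az":0,"jaw":0.6},{"tx":0,"ty":0,"tz":0,"ax":0,"ay":0,"az":0,"jaw":0},{"tx":0,"ty":0,"tz":0,"ax":0,"ay":0,"az":0,"jaw":0},{"tx":0,"ty":0,"tz":0,"ax":0,"ay":0,"az":0,"jaw":0},{"tx":0,"ty":0,"tz":0,"ax":0,"ay":0,"az":0,"jaw":0},{"tx":0,"ty":0,"tz":0,"ax":0,"ay":0,"az":-10,"jaw":0},{"tx":0,"ty":0,"tz":0,"ax":0,"ay":0,"az":-10,"jaw":0},{"tx":0,"ty":0,"tz":0,"ax":0,"ay":0,"az":-10,"jaw":0},{"tx":0,"ty":0,"tz":0,"ax":0,"ay":0,"az":-10,"jaw":0},{"tx":0,"ty":0,"tz":0,"ax":0,"ay":0,"az":-10,"jaw":0},{"tx":0,"ty":0,"tz":0,"ax":0,"ay":0,"az":-10,"jaw":0}]'
python3 -m inch '[{"tx":0,"ty":0,"tz":0,"ax":0,"ay":0,"az":-10,"jaw":0},{"tx":0,"ty":0,"tz":0,"ax":0,"ay":0,"az":-10,"jaw":0},{"tx":0,"ty":0,"tz":0,"ax":0,"ay":0,"az":-10,"jaw":0},{"tx":0,"ty":0,"tz":0,"ax":0,"ay":0,"az":-10,"jaw":0},{"tx":0,"ty":0,"tz":0,"ax":0,"ay":0,"az":-10,"jaw":0},{"tx":0,"ty":0,"tz":0,"ax":0,"ay":0,"az":-10,"jaw":0},{"tx":0,"ty":0,"tz":0,"ax":0,"ay":0,"az":-10,"jaw":0},{"tx":0,"ty":0,"tz":0,"ax":0,"ay":0,"az":-10,"jaw":0},{"tx":0,"ty":0,"tz":0,"ax":0,"ay":0,"az":-10,"jaw":0},{"tx":0,"ty":0,"tz":0,"ax":0,"ay":0,"az":-10,"jaw":0},{"tx":0,"ty":0,"tz":0,"ax":0,"ay":0,"az":0,"jaw":0}]'
python3 - <<'E'
from h import *
o,R=st()
p,d,C=img('top','t4.png'); W=cloud(d,C); sel(W,500,630,-200,110,33,44,'lip'); 
f=np.load('top0.npz')['W']
for X in (f,W):
    m=(X[...,2]>33)&(X[...,2]<42)&(abs(X[...,1]+75)<15)&(X[...,0]>500)&(X[...,0]<632); print(np.percentile(X[m][:,0],[2,98]).round(1))
E
```

```text
t: 41.68
ee_pos: [641.0, 184.4, 134.2]
orientation: [-3.085, -0.592, -0.004]
ft_force: [-0.2, 1.7, 4.3]
width: 25.6
t: 43.05
ee_pos: [640.7, 184.5, 134.1]
orientation: [1.538, 2.739, 0.003]
ft_force: [-2.0, 2.9, 6.1]
width: 25.9
t 43.05 pos [640.7 184.5 134.1] w 25.9 F [-2.   2.9  6.1] M [0.62 0.61 0.08]
toolx [-0.521  0.854  0.   ] tooly [0.854 0.521 0.002] toolz [ 0.002  0.001 -1.   ] q [ 0.26  0.58  1.59  0.    0.97 -1.86]
lip c [558.6 -30. ] size [277.  40.] long-ang 88.9 z 37.1 1101
[577.1 614.2]
[537.9 577.6]
```

```bash
python3 -m inch '[{"tx":0,"ty":0,"tz":0,"ax":0,"ay":0,"az":-8,"jaw":0},{"tx":0,"ty":0,"tz":0,"ax":0,"ay":0,"az":-8,"jaw":0},{"tx":0,"ty":0,"tz":0,"ax":0,"ay":0,"az":0,"jaw":0}]'
python3 -c "
from h import *
st()"
python3 -m inch '[{"tx":0,"ty":0,"tz":0,"ax":0,"ay":0,"az":-7,"jaw":0},{"tx":0,"ty":0,"tz":0,"ax":0,"ay":0,"az":-7,"jaw":0},{"tx":0,"ty":0,"tz":0,"ax":0,"ay":0,"az":0,"jaw":0},{"tx":0,"ty":0,"tz":0,"ax":0,"ay":0,"az":0,"jaw":0}]'
python3 - <<'E'
from h import *
o,R=st()
p,d,C=img('top','t5.png'); W=cloud(d,C); np.savez('t5.npz',W=W,p=p); sel(W,500,630,-200,110,33,44,'lip'); 
sel(W,655,740,-200,110,30,40,'fixjaw')
for y in(-115,-32,60): sel(W,590,700,y-40,y+40,58,80,'m%d'%y)
p,d,C=img('wrist','w11.png'); W=cloud(d,C);sel(W,600,680,150,215,150,165,'boss')
E
```

```text
t: 43.48
ee_pos: [640.6, 184.5, 134.1]
orientation: [1.143, 2.925, 0.002]
ft_force: [-2.3, 1.8, 5.3]
width: 25.7
t 43.48 pos [640.6 184.5 134.1] w 25.7 F [-2.3  1.8  5.3] M [0.61 0.73 0.1 ]
toolx [-0.735  0.678 -0.   ] tooly [0.678 0.735 0.002] toolz [ 0.001  0.001 -1.   ] q [ 0.26  0.58  1.59  0.    0.97 -2.14]
t: 43.98
ee_pos: [640.6, 184.5, 134.1]
orientation: [0.78, 3.042, 0.002]
ft_force: [-2.4, 2.1, 6.4]
width: 25.8
t 43.98 pos [640.6 184.5 134.1] w 25.8 F [-2.4  2.1  6.4] M [0.6  0.74 0.04]
toolx [-0.877  0.481 -0.001] tooly [0.481 0.877 0.001] toolz [ 0.001  0.001 -1.   ] q [ 0.26  0.58  1.59  0.    0.97 -2.38]
lip c [556.8 -30.2] size [276.9  37.1] long-ang 89.1 z 37.1 1103
fixjaw c [683.8 -33.3] size [282.6  25.3] long-ang 88.9 z 36.0 601
m-115 c [ 650.  -114.8] size [48.2 36.3] long-ang 89.9 z 67.6 213
m-32 c [651.6 -33.8] size [48.1 35.9] long-ang 89.7 z 67.3 197
m60 c [653.7  59.9] size [50.2 33.5] long-ang 87.2 z 68.0 198
boss c [639.7 182.4] size [26.4 44.4] long-ang 151.3 z 157.3 2490
```

```bash
python3 -m inch '[{"tx":0,"ty":0,"tz":0,"ax":0,"ay":0,"az":4,"jaw":0},{"tx":0,"ty":0,"tz":-0.5,"ax":0,"ay":0,"az":0,"jaw":0},{"tx":0,"ty":0,"tz":-1,"ax":0,"ay":0,"az":0,"jaw":0},{"tx":0,"ty":0,"tz":-1.5,"ax":0,"ay":0,"az":0,"jaw":0},{"tx":0,"ty":0,"tz":-2,"ax":0,"ay":0,"az":0,"jaw":0},{"tx":0,"ty":0,"tz":-3,"ax":0,"ay":0,"az":0,"jaw":0},{"tx":0,"ty":0,"tz":-4,"ax":0,"ay":0,"az":0,"jaw":0},{"tx":0,"ty":0,"tz":0,"ax":0,"ay":0,"az":0,"jaw":0}]'
python3 - <<'E'
from h import *
p,d,C=img('top','t6.png'); W=cloud(d,C); 
sel(W,500,630,-200,110,33,44,'lip');sel(W,390,500,-120,0,2.5,9,'pad');sel(W,350,540,-160,40,20,200,'junk')
go(445,-66,243)
E
```

```text
t: 45.08
ee_pos: [642.4, 184.2, 257.4]
orientation: [0.88, 3.009, 0.006]
ft_force: [0.1, 0.2, -4.8]
width: 25.7
lip c [556.8 -29.4] size [278.3  37.1] long-ang 89.1 z 37.0 1087
pad c [442.9 -56.7] size [90.5 93.8] long-ang 124.1 z 5.3 538
junk c [535.9 -60.6] size [197.6   8.3] long-ang 89.9 z 36.0 95
t 45.12 pos [640.9 183.9 254.6] w 26.1 F [-1.   0.6 -5.7] M [ 0.09  0.08 -0.01]
toolx [-0.842  0.539 -0.003] tooly [0.539 0.842 0.002] toolz [ 0.003  0.001 -1.   ] q [ 0.26  0.45  1.51 -0.    1.18 -2.31]
turn [0.14 0.14 0.  ] | shift [  3.03 -31.61   1.16] cm
```

```bash
python3 -m inch '[{"tx":0,"ty":0,"tz":0,"ax":0,"ay":0,"az":10,"jaw":0},{"tx":0,"ty":0,"tz":0,"ax":0,"ay":0,"az":10,"jaw":0},{"tx":0,"ty":0,"tz":0,"ax":0,"ay":0,"az":10,"jaw":0},{"tx":0,"ty":0,"tz":0,"ax":0,"ay":0,"az":10,"jaw":0},{"tx":0,"ty":0,"tz":0,"ax":0,"ay":0,"az":10,"jaw":0},{"tx":0,"ty":0,"tz":0,"ax":0,"ay":0,"az":7,"jaw":0},{"tx":0,"ty":0,"tz":0,"ax":0,"ay":0,"az":0,"jaw":0},{"tx":0,"ty":0,"tz":0,"ax":0,"ay":0,"az":0,"jaw":0}]'
python3 -c "
from h import *
go(442.5,-59,243)"
```

```text
t: 46.12
ee_pos: [639.6, 183.6, 251.4]
orientation: [-2.211, -2.231, 0.003]
ft_force: [0.2, 1.4, -4.3]
width: 25.9
t 46.12 pos [639.6 183.6 251.4] w 25.9 F [ 0.2  1.4 -4.3] M [ 0.07  0.06 -0.02]
toolx [-0.009  1.    -0.001] tooly [ 1.     0.009 -0.002] toolz [-0.002 -0.001 -1.   ] q [ 0.26  0.46  1.51 -0.    1.18 -1.32]
turn [-0.11  0.03 -0.  ] | shift [-24.08 -19.93   0.84] cm
```

```bash
python3 -m inch '[{"tx":-4.01,"ty":-3.32,"tz":0,"ax":0,"ay":0,"az":0,"jaw":0},{"tx":-4.01,"ty":-3.32,"tz":0,"ax":0,"ay":0,"az":0,"jaw":0},{"tx":-4.01,"ty":-3.32,"tz":0,"ax":0,"ay":0,"az":0,"jaw":0},{"tx":-4.01,"ty":-3.32,"tz":0,"ax":0,"ay":0,"az":0,"jaw":0},{"tx":-4.01,"ty":-3.32,"tz":0,"ax":0,"ay":0,"az":0,"jaw":0},{"tx":-4.01,"ty":-3.32,"tz":0,"ax":0,"ay":0,"az":0,"jaw":0},{"tx":0,"ty":0,"tz":0,"ax":0,"ay":0,"az":0,"jaw":0},{"tx":0,"ty":0,"tz":5,"ax":0,"ay":0,"az":0,"jaw":0},{"tx":0,"ty":0,"tz":5,"ax":0,"ay":0,"az":0,"jaw":0},{"tx":0,"ty":0,"tz":2,"ax":0,"ay":0,"az":0,"jaw":0},{"tx":0,"ty":0,"tz":0,"ax":0,"ay":0,"az":0,"jaw":0}]'
python3 - <<'E'
from h import *
go(442.5,-59,119)
p,d,C=img('wrist','w12.png'); W=cloud(d,C); sel(W,420,475,-95,-20,140,160,'boss');sel(W,380,500,-120,10,2.5,8,'pad')
p,d,C=img('scene','s3.png'); cv2.imwrite('pics/s3c.png',cv2.resize(p[100:260,220:400,::-1],None,fx=3.5,fy=3.5,interpolation=cv2.INTER_CUBIC))
E
```

```text
t: 47.5
ee_pos: [442.2, -57.5, 131.4]
orientation: [-2.21, -2.229, 0.003]
ft_force: [0.2, 0.4, -3.9]
width: 25.9
t 47.5 pos [442.2 -57.5 131.4] w 25.9 F [ 0.2  0.4 -3.9] M [ 0.02 -0.03  0.04]
toolx [-0.008  1.     0.001] tooly [ 1.     0.008 -0.003] toolz [-0.003  0.001 -1.   ] q [-0.16  0.31  2.08  0.    0.75 -1.74]
turn [-0.17 -0.04  0.  ] | shift [-0.15  0.03  1.24] cm
boss c [441.  -58.5] size [26.5 44.1] long-ang 90.2 z 154.2 2765
pad c [433.5 -57.4] size [78.1 89.3] long-ang 90.1 z 4.4 2868
```

View pics/s3c.png

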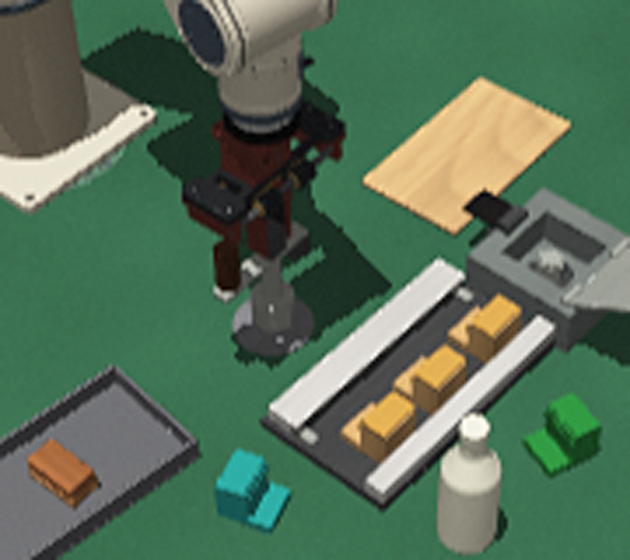

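```bash
python3 -m inch '[{"tx":0,"ty":0,"tz":0.6,"ax":0,"ay":0,"az":0,"jaw":0},{"tx":0,"ty":0,"tz":0.5,"ax":0,"ay":0,"az":0,"jaw":0},{"tx":0,"ty":0,"tz":0.15,"ax":0,"ay":0,"az":0,"jaw":0},{"tx":0,"ty":0,"tz":0,"ax":0,"ay":0,"az":0,"jaw":0},{"tx":0,"ty":0,"tz":0,"ax":0,"ay":0,"az":0,"jaw":0.55},{"tx":0,"ty":0,"tz":0,"ax":0,"ay":0,"az":0,"jaw":0.55},{"tx":0,"ty":0,"tz":0,"ax":0,"ay":0,"az":0,"jaw":0.55},{"tx":0,"ty":0,"tz":-3,"ax":0,"ay":0,"az":0,"jaw":0.55},{"tx":0,"ty":0,"tz":-5,"ax":0,"ay":0,"az":0,"jaw":0.55},{"tx":0,"ty":0,"tz":-5,"ax":0,"ay":0,"az":0,"jaw":0.55},{"tx":0,"ty":0,"tz":-2,"ax":0,"ay":0,"az":0,"jaw":0.55},{"tx":0,"ty":0,"tz":0,"ax":0,"ay":0,"az":0,"jaw":0.55}]'
python3 - <<'E'
from h import *
p,d,C=img('wrist','w13.png'); W=cloud(d,C); sel(W,420,475,-95,-20,136,146,'boss');sel(W,380,500,-140,50,155,170,'knob');sel(W,380,500,-120,10,2.5,8,'pad')
sel(W,360,530,160,430,4,18,'board')
for y in(-115,-32,60): sel(W,590,700,y-40,y+40,58,80,'m%d'%y)
p,d,C=img('top','t7.png'); W=cloud(d,C); sel(W,360,530,160,430,4,14,'board top')
for y in(-115,-32,60): sel(W,590,700,y-40,y+40,60,80,'m%d'%y)
go(651,60,150,0)
E
```

```text
t: 49.1
ee_pos: [443.6, -58.2, 271.7]
orientation: [2.212, 2.227, 0.004]
ft_force: [-0.3, -0.4, -0.5]
width: 48.3
boss c [440.8 -58.9] size [25.3 25.5] long-ang 90.2 z 142.2 555
knob c [ 441.5 -123.7] size [25.2 24.4] long-ang 2.4 z 165.0 522
pad c [422.7 -57.3] size [55.7 89.2] long-ang 90.4 z 4.4 1157
board c [442.1 297.2] size [139.5 243.2] long-ang 90.4 z 8.3 13728
m-115 c [ 638.5 -111.1] size [39.5 20.5] long-ang 88.9 z 66.3 334
m-32 c [639.2 -33.3] size [50.3 17.2] long-ang 89.8 z 66.2 390
m60 none
board top c [443.4 297.4] size [147.8 247.4] long-ang 90.3 z 9.4 3341
m-115 c [ 649.9 -114.8] size [47.9 36.4] long-ang 89.1 z 67.4 205
m-32 c [652.2 -33.8] size [47.9 34.5] long-ang 88.7 z 67.5 191
m60 c [653.8  59.8] size [50.1 33.7] long-ang 88.1 z 67.8 197
t 49.2 pos [442.1 -58.  269.4] w 48.3 F [ 0.8 -0.3 -0.2] M [ 0.03 -0.02  0.01]
toolx [-0.007  1.     0.   ] tooly [ 1.     0.007 -0.001] toolz [-0.001  0.    -1.   ] q [-0.16  0.09  1.96  0.    1.09 -1.73]
turn [-4.000e-02  3.000e-02  9.039e+01] | shift [ 20.89 -11.8   11.94] cm
```

```bash
python3 -m inch '[{"tx":2.95,"ty":5.2,"tz":0,"ax":0,"ay":0,"az":1.4,"jaw":0.75},{"tx":2.95,"ty":5.2,"tz":0,"ax":0,"ay":0,"az":0,"jaw":0.75},{"tx":2.95,"ty":5.2,"tz":0,"ax":0,"ay":0,"az":0,"jaw":0.75},{"tx":2.95,"ty":5.2,"tz":0,"ax":0,"ay":0,"az":0,"jaw":0.75},{"tx":0,"ty":0,"tz":0,"ax":0,"ay":0,"az":0,"jaw":0.75},{"tx":0,"ty":0,"tz":0,"ax":0,"ay":0,"az":0,"jaw":0.75}]'
python3 - <<'E'
from h import *
p,d,C=img('wrist','w14.png'); W=cloud(d,C)
for y in(-115,-32,60): sel(W,590,700,y-40,y+40,58,80,'m%d'%y)
sel(W,500,630,-200,110,33,44,'lip')
go(650,60,40,89)
E
```

```text
t: 49.95
ee_pos: [650.7, 57.4, 267.7]
orientation: [-2.239, -2.2, 0.005]
ft_force: [1.2, 0.3, -0.4]
width: 65.9
m-115 c [ 647.  -115.7] size [50.5 35.7] long-ang 88.6 z 66.8 1043
m-32 c [649.2 -33.2] size [50.4 36.8] long-ang 88.1 z 66.9 981
m60 c [651.5  59.5] size [50.2 35.4] long-ang 89.2 z 66.9 991
lip c [554.1 -29.5] size [279.1  39.6] long-ang 88.5 z 35.8 6367
t 50.0 pos [650.5  57.  268.5] w 65.9 F [ 0.  -0.6 -0.2] M [0.03 0.03 0.01]
toolx [ 0.018  1.    -0.   ] tooly [ 1.    -0.018 -0.003] toolz [-0.003 -0.    -1.   ] q [ 0.07  0.42  1.52 -0.    1.2  -1.48]
turn [-0.19  0.03 -0.02] | shift [ 0.29 -0.06 22.85] cm
```

```bash
python3 -m inch '[{"tx":0.25,"ty":0,"tz":5.5,"ax":0,"ay":0,"az":0,"jaw":0.75},{"tx":0,"ty":0,"tz":5.5,"ax":0,"ay":0,"az":0,"jaw":0.75},{"tx":0,"ty":0,"tz":5.5,"ax":0,"ay":0,"az":0,"jaw":0.75},{"tx":0,"ty":0,"tz":4.3,"ax":0,"ay":0,"az":0,"jaw":0.75},{"tx":0,"ty":0,"tz":2,"ax":0,"ay":0,"az":0,"jaw":0.75},{"tx":0,"ty":0,"tz":0,"ax":0,"ay":0,"az":0,"jaw":0},{"tx":0,"ty":0,"tz":0,"ax":0,"ay":0,"az":0,"jaw":0},{"tx":0,"ty":0,"tz":0,"ax":0,"ay":0,"az":0,"jaw":0},{"tx":0,"ty":0,"tz":0,"ax":0,"ay":0,"az":0,"jaw":0}]'
python3 -c "
from h import *
st()"
python3 -m inch '[{"tx":0,"ty":0,"tz":-1,"ax":0,"ay":0,"az":0,"jaw":0},{"tx":0,"ty":0,"tz":-4,"ax":0,"ay":0,"az":0,"jaw":0},{"tx":0,"ty":0,"tz":-5,"ax":0,"ay":0,"az":0,"jaw":0},{"tx":0,"ty":0,"tz":-5,"ax":0,"ay":0,"az":0,"jaw":0},{"tx":0,"ty":0,"tz":0,"ax":0,"ay":0,"az":0,"jaw":0}]'
python3 -c "
from h import *
go(452,372,100,89.6)"
```

```text
t: 51.12
ee_pos: [653.2, 60.1, 44.0]
orientation: [2.239, 2.201, 0.003]
ft_force: [-0.8, -0.3, 7.0]
width: 49.9
t 51.12 pos [653.2  60.1  44. ] w 49.9 F [-0.8 -0.3  7. ] M [-0.16  0.17 -0.04]
toolx [0.018 1.    0.   ] tooly [ 1.    -0.018  0.003] toolz [ 0.003  0.    -1.   ] q [ 0.07  0.69  1.64 -0.    0.8  -1.48]
t: 51.75
ee_pos: [654.8, 60.3, 197.5]
orientation: [2.237, 2.198, 0.011]
ft_force: [-0.4, -0.2, -1.4]
width: 49.5
t 51.75 pos [654.8  60.3 197.5] w 49.5 F [-0.4 -0.2 -1.4] M [ 0.03 -0.03  0.05]
toolx [0.018 1.    0.001] tooly [ 1.    -0.018  0.009] toolz [ 0.009  0.001 -1.   ] q [ 0.07  0.49  1.58  0.    1.06 -1.48]
turn [ 0.5  -0.05 -0.61] | shift [ 31.03 -20.49   9.75] cm
```

```bash
python3 -m inch '[{"tx":4.4,"ty":-2.93,"tz":0,"ax":0,"ay":0,"az":0,"jaw":0},{"tx":4.4,"ty":-2.93,"tz":0,"ax":0,"ay":0,"az":0,"jaw":0},{"tx":4.4,"ty":-2.93,"tz":0,"ax":0,"ay":0,"az":0,"jaw":0},{"tx":4.4,"ty":-2.93,"tz":0,"ax":0,"ay":0,"az":0,"jaw":0},{"tx":4.4,"ty":-2.93,"tz":0,"ax":0,"ay":0,"az":0,"jaw":0},{"tx":4.4,"ty":-2.93,"tz":0,"ax":0,"ay":0,"az":0,"jaw":0},{"tx":4.4,"ty":-2.93,"tz":0,"ax":0,"ay":0,"az":0,"jaw":0},{"tx":0,"ty":0,"tz":0,"ax":0,"ay":0,"az":0,"jaw":0},{"tx":0,"ty":0,"tz":5,"ax":0,"ay":0,"az":0,"jaw":0},{"tx":0,"ty":0,"tz":5,"ax":0,"ay":0,"az":0,"jaw":0},{"tx":0,"ty":0,"tz":4,"ax":0,"ay":0,"az":0,"jaw":0},{"tx":0,"ty":0,"tz":0,"ax":0,"ay":0,"az":0,"jaw":0}]'
python3 - <<'E'
from h import *
go(455,372,37,89.0)
p,d,C=img('scene','s4.png'); cv2.imwrite('pics/s4c.png',cv2.resize(p[90:220,290:450,::-1],None,fx=3.5,fy=3.5,interpolation=cv2.INTER_CUBIC))
E
```

```text
t: 53.25
ee_pos: [450.4, 368.7, 48.8]
orientation: [-2.241, -2.2, 0.012]
ft_force: [0.4, 0.9, -1.2]
width: 50.4
t 53.25 pos [450.4 368.7  48.8] w 50.4 F [ 0.4  0.9 -1.2] M [ 0.07 -0.01 -0.01]
toolx [ 0.018  1.    -0.005] tooly [ 1.    -0.018 -0.006] toolz [-0.006 -0.005 -1.   ] q [ 0.67  0.61  1.81 -0.    0.73 -0.89]
turn [-0.34  0.29 -0.06] | shift [0.34 0.45 1.18] cm
```

View pics/s4c.png

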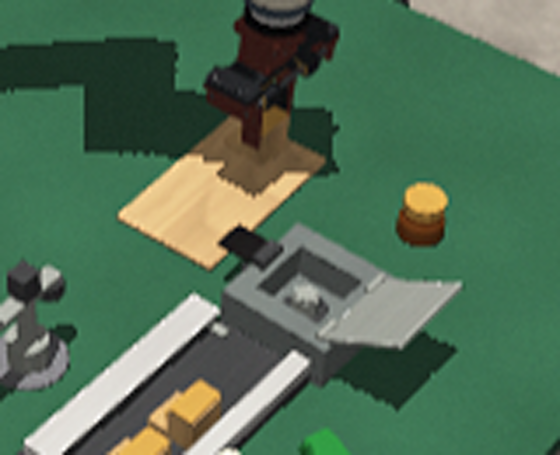

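```bash
python3 -m inch '[{"tx":0,"ty":0,"tz":0.6,"ax":0,"ay":0,"az":0,"jaw":0},{"tx":0,"ty":0,"tz":0.4,"ax":0,"ay":0,"az":0,"jaw":0},{"tx":0,"ty":0,"tz":0.1,"ax":0,"ay":0,"az":0,"jaw":0},{"tx":0,"ty":0,"tz":0,"ax":0,"ay":0,"az":0,"jaw":0}]'
python3 -c "
from h import *
st()"
```

```text
t: 53.8
ee_pos: [452.6, 371.7, 41.6]
orientation: [2.241, 2.202, 0.001]
ft_force: [-0.3, -0.3, -2.4]
width: 50.2
t 53.8 pos [452.6 371.7  41.6] w 50.2 F [-0.3 -0.3 -2.4] M [ 0.03  0.02 -0.03]
toolx [0.018 1.    0.   ] tooly [ 1.    -0.018  0.001] toolz [ 0.001  0.    -1.   ] q [ 0.67  0.62  1.81 -0.    0.71 -0.89]
```

```bash
python3 -m inch '[{"tx":0,"ty":0,"tz":0.3,"ax":0,"ay":0,"az":0,"jaw":0},{"tx":0,"ty":0,"tz":0.2,"ax":0,"ay":0,"az":0,"jaw":0},{"tx":0,"ty":0,"tz":0,"ax":0,"ay":0,"az":0,"jaw":0},{"tx":0,"ty":0,"tz":0,"ax":0,"ay":0,"az":0,"jaw":0}]'
python3 -c "
from h import *
st()"
```

```text
t: 54.3
ee_pos: [452.5, 371.7, 37.0]
orientation: [2.241, 2.202, 0.0]
ft_force: [-2.9, -1.8, 9.0]
width: 49.9
t 54.3 pos [452.5 371.7  37. ] w 49.9 F [-2.9 -1.8  9. ] M [-0.37  0.41 -0.02]
toolx [0.018 1.    0.   ] tooly [ 1.    -0.018  0.   ] toolz [ 0.  0. -1.] q [ 0.67  0.63  1.81 -0.    0.7  -0.89]
```

Seated (9 N). Releasing, then on to the next moulding.

```bash
python3 -m inch '[{"tx":0,"ty":0,"tz":-0.1,"ax":0,"ay":0,"az":0,"jaw":0.72},{"tx":0,"ty":0,"tz":0,"ax":0,"ay":0,"az":0,"jaw":0.72},{"tx":0,"ty":0,"tz":0,"ax":0,"ay":0,"az":0,"jaw":0.72},{"tx":0,"ty":0,"tz":-4,"ax":0,"ay":0,"az":0,"jaw":0.72},{"tx":0,"ty":0,"tz":-5,"ax":0,"ay":0,"az":0,"jaw":0.72},{"tx":0,"ty":0,"tz":-5,"ax":0,"ay":0,"az":0,"jaw":0.72},{"tx":0,"ty":0,"tz":-4,"ax":0,"ay":0,"az":0,"jaw":0.75},{"tx":0,"ty":0,"tz":0,"ax":0,"ay":0,"az":0,"jaw":0.75}]'
python3 - <<'E'
from h import *
p,d,C=img('wrist','w15.png'); W=cloud(d,C); sel(W,370,530,320,430,48,70,'placed top'); sel(W,370,530,170,430,5,15,'board')
for y in(-115,-32): sel(W,590,700,y-40,y+40,58,80,'m%d'%y)
p,d,C=img('top','t8.png'); W=cloud(d,C); sel(W,370,530,320,430,48,70,'placed top')
for y in(-115,-32): sel(W,590,700,y-40,y+40,60,80,'m%d'%y)
go(651,-33.5,217,89)
E
```

```text
t: 55.3
ee_pos: [454.0, 372.8, 220.6]
orientation: [2.24, 2.201, 0.01]
ft_force: [0.5, -0.1, 0.2]
width: 65.8
placed top c [450.5 371.1] size [50.2 35.3] long-ang 88.9 z 59.9 1245
board c [441.7 296.9] size [139.9 240.1] long-ang 90.6 z 8.3 15521
m-115 none
m-32 none
placed top c [453.5 360.2] size [30.9 32.4] long-ang 179.0 z 60.7 137
m-115 c [ 649.7 -114.9] size [48.1 36.2] long-ang 89.1 z 67.9 208
m-32 c [652.3 -33.9] size [47.8 34.2] long-ang 89.0 z 68.2 192
t 55.4 pos [452.1 371.3 216.8] w 65.7 F [ 1.3 -0.5  0.4] M [-0.01  0.    0.  ]
toolx [ 0.018  1.    -0.   ] tooly [ 1.    -0.018 -0.   ] toolz [-0. -0. -1.] q [ 0.67  0.37  1.73 -0.    1.04 -0.89]
turn [-0.01  0.01 -0.01] | shift [-4.013e+01  2.059e+01 -2.000e-02] cm
```

```bash
python3 -m inch '[{"tx":-5.02,"ty":2.57,"tz":0,"ax":0,"ay":0,"az":0,"jaw":0.75},{"tx":-5.02,"ty":2.57,"tz":0,"ax":0,"ay":0,"az":0,"jaw":0.75},{"tx":-5.02,"ty":2.57,"tz":0,"ax":0,"ay":0,"az":0,"jaw":0.75},{"tx":-5.02,"ty":2.57,"tz":0,"ax":0,"ay":0,"az":0,"jaw":0.75},{"tx":-5.02,"ty":2.57,"tz":0,"ax":0,"ay":0,"az":0,"jaw":0.75},{"tx":-5.02,"ty":2.57,"tz":0,"ax":0,"ay":0,"az":0,"jaw":0.75},{"tx":-5.02,"ty":2.57,"tz":0,"ax":0,"ay":0,"az":0,"jaw":0.75},{"tx":-5.02,"ty":2.57,"tz":0,"ax":0,"ay":0,"az":0,"jaw":0.75},{"tx":0,"ty":0,"tz":0,"ax":0,"ay":0,"az":0,"jaw":0.75},{"tx":0,"ty":0,"tz":0,"ax":0,"ay":0,"az":0,"jaw":0.75}]'
python3 - <<'E'
from h import *
p,d,C=img('wrist','w16.png'); W=cloud(d,C)
for y in(-115,-32): sel(W,590,700,y-40,y+40,58,80,'m%d'%y)
go(651,-33.5,45,89)
E
```

```text
t: 56.65
ee_pos: [649.6, -33.4, 215.1]
orientation: [-2.24, -2.199, 0.003]
ft_force: [-1.1, 0.6, -0.5]
width: 66.0
m-115 c [ 646.7 -116.1] size [50.8 35.7] long-ang 88.6 z 66.8 1328
m-32 c [649.5 -33.3] size [49.5 35.8] long-ang 89.0 z 66.8 1312
t 56.7 pos [649.7 -32.7 215.6] w 65.6 F [0.7 0.  0.2] M [0.   0.03 0.03]
toolx [0.017 1.    0.   ] tooly [ 1.    -0.017 -0.003] toolz [-0.003  0.    -1.   ] q [-0.07  0.47  1.57  0.    1.1  -1.62]
turn [-0.17 -0.03  0.02] | shift [-0.08  0.14 17.06] cm
```

```bash
python3 -m inch '[{"tx":-0.05,"ty":0,"tz":5.5,"ax":0,"ay":0,"az":0,"jaw":0.75},{"tx":0,"ty":0,"tz":5.5,"ax":0,"ay":0,"az":0,"jaw":0.75},{"tx":0,"ty":0,"tz":4.1,"ax":0,"ay":0,"az":0,"jaw":0.75},{"tx":0,"ty":0,"tz":2.2,"ax":0,"ay":0,"az":0,"jaw":0.75},{"tx":0,"ty":0,"tz":0,"ax":0,"ay":0,"az":0,"jaw":0},{"tx":0,"ty":0,"tz":0,"ax":0,"ay":0,"az":0,"jaw":0},{"tx":0,"ty":0,"tz":0,"ax":0,"ay":0,"az":0,"jaw":0},{"tx":0,"ty":0,"tz":0,"ax":0,"ay":0,"az":0,"jaw":0},{"tx":0,"ty":0,"tz":0,"ax":0,"ay":0,"az":0,"jaw":0}]'
python3 -c "
from h import *
st()"
python3 -m inch '[{"tx":0,"ty":0,"tz":-1,"ax":0,"ay":0,"az":0,"jaw":0},{"tx":0,"ty":0,"tz":-4,"ax":0,"ay":0,"az":0,"jaw":0},{"tx":0,"ty":0,"tz":-5,"ax":0,"ay":0,"az":0,"jaw":0},{"tx":0,"ty":0,"tz":-5,"ax":0,"ay":0,"az":0,"jaw":0},{"tx":0,"ty":0,"tz":0,"ax":0,"ay":0,"az":0,"jaw":0},{"tx":0,"ty":0,"tz":0,"ax":0,"ay":0,"az":0,"jaw":0}]'
python3 -c "
from h import *
go(454,297,100,89)"
```

```text
t: 57.82
ee_pos: [651.8, -34.1, 45.6]
orientation: [2.24, 2.201, 0.002]
ft_force: [-1.2, 1.0, 7.0]
width: 49.5
t 57.83 pos [651.8 -34.1  45.6] w 49.5 F [-1.2  1.   7. ] M [ 0.1   0.18 -0.03]
toolx [ 0.018  1.    -0.   ] tooly [ 1.    -0.018  0.002] toolz [ 0.002 -0.    -1.   ] q [-0.07  0.69  1.65  0.    0.8  -1.62]
t: 58.58
ee_pos: [650.1, -34.1, 193.7]
orientation: [-2.241, -2.201, 0.001]
ft_force: [-0.1, 0.1, -2.1]
width: 49.8
t 58.58 pos [650.1 -34.1 193.7] w 49.8 F [-0.1  0.1 -2.1] M [-0.    0.01 -0.  ]
toolx [0.018 1.    0.   ] tooly [ 1.    -0.018 -0.001] toolz [-0.001  0.    -1.   ] q [-0.07  0.49  1.59 -0.    1.06 -1.62]
turn [-0.05 -0.   -0.02] | shift [ 32.76 -20.19   9.37] cm
```

```bash
python3 -m inch '[{"tx":4.68,"ty":-2.88,"tz":0,"ax":0,"ay":0,"az":0,"jaw":0},{"tx":4.68,"ty":-2.88,"tz":0,"ax":0,"ay":0,"az":0,"jaw":0},{"tx":4.68,"ty":-2.88,"tz":0,"ax":0,"ay":0,"az":0,"jaw":0},{"tx":4.68,"ty":-2.88,"tz":0,"ax":0,"ay":0,"az":0,"jaw":0},{"tx":4.68,"ty":-2.88,"tz":0,"ax":0,"ay":0,"az":0,"jaw":0},{"tx":4.68,"ty":-2.88,"tz":0,"ax":0,"ay":0,"az":0,"jaw":0},{"tx":4.68,"ty":-2.88,"tz":0,"ax":0,"ay":0,"az":0,"jaw":0},{"tx":0,"ty":0,"tz":0,"ax":0,"ay":0,"az":0,"jaw":0},{"tx":0,"ty":0,"tz":5,"ax":0,"ay":0,"az":0,"jaw":0},{"tx":0,"ty":0,"tz":5,"ax":0,"ay":0,"az":0,"jaw":0},{"tx":0,"ty":0,"tz":3.9,"ax":0,"ay":0,"az":0,"jaw":0},{"tx":0,"ty":0,"tz":0,"ax":0,"ay":0,"az":0,"jaw":0}]'
python3 -m inch '[{"tx":0,"ty":0,"tz":0.5,"ax":0,"ay":0,"az":0,"jaw":0},{"tx":0,"ty":0,"tz":0.4,"ax":0,"ay":0,"az":0,"jaw":0},{"tx":0,"ty":0,"tz":0.3,"ax":0,"ay":0,"az":0,"jaw":0},{"tx":0,"ty":0,"tz":0,"ax":0,"ay":0,"az":0,"jaw":0},{"tx":0,"ty":0,"tz":0,"ax":0,"ay":0,"az":0,"jaw":0}]'
python3 -c "
from h import *
st()"
```

```text
t: 60.08
ee_pos: [452.7, 294.2, 51.5]
orientation: [-2.241, -2.2, 0.013]
ft_force: [0.2, 0.2, -1.4]
width: 49.7
t: 60.7
ee_pos: [455.3, 297.2, 43.5]
orientation: [2.241, 2.202, 0.001]
ft_force: [0.3, 0.6, -2.4]
width: 50.1
t 60.7 pos [455.3 297.2  43.5] w 50.1 F [ 0.3  0.6 -2.4] M [ 0.02 -0.03  0.  ]
toolx [0.018 1.    0.   ] tooly [ 1.    -0.018  0.001] toolz [ 0.001  0.    -1.   ] q [ 0.56  0.58  1.9  -0.    0.66 -1.  ]
```

```bash
python3 -m inch '[{"tx":0,"ty":0,"tz":0.3,"ax":0,"ay":0,"az":0,"jaw":0},{"tx":0,"ty":0,"tz":0.2,"ax":0,"ay":0,"az":0,"jaw":0},{"tx":0,"ty":0,"tz":0,"ax":0,"ay":0,"az":0,"jaw":0}]'
python3 -c "
from h import *
st()"
```

```text
t: 61.08
ee_pos: [455.1, 297.1, 38.5]
orientation: [-2.241, -2.202, 0.0]
ft_force: [-1.7, -0.2, 5.4]
width: 49.7
t 61.08 pos [455.1 297.1  38.5] w 49.7 F [-1.7 -0.2  5.4] M [-0.17  0.23 -0.01]
toolx [0.018 1.    0.   ] tooly [ 1.    -0.018 -0.   ] toolz [-0.  0. -1.] q [ 0.56  0.59  1.91  0.    0.65 -1.  ]
```

```bash
python3 -m inch '[{"tx":0,"ty":0,"tz":-0.1,"ax":0,"ay":0,"az":0,"jaw":0.7},{"tx":0,"ty":0,"tz":0,"ax":0,"ay":0,"az":0,"jaw":0.7},{"tx":0,"ty":0,"tz":0,"ax":0,"ay":0,"az":0,"jaw":0.7},{"tx":0,"ty":0,"tz":-4,"ax":0,"ay":0,"az":0,"jaw":0.7},{"tx":0,"ty":0,"tz":-5,"ax":0,"ay":0,"az":0,"jaw":0.7},{"tx":0,"ty":0,"tz":-5,"ax":0,"ay":0,"az":0,"jaw":0.7},{"tx":0,"ty":0,"tz":-4,"ax":0,"ay":0,"az":0,"jaw":0.75},{"tx":0,"ty":0,"tz":0,"ax":0,"ay":0,"az":0,"jaw":0.75}]'
python3 -m inch '[{"tx":-5.2,"ty":2.35,"tz":0,"ax":0,"ay":0,"az":0,"jaw":0.75},{"tx":-5.2,"ty":2.35,"tz":0,"ax":0,"ay":0,"az":0,"jaw":0.75},{"tx":-5.2,"ty":2.35,"tz":0,"ax":0,"ay":0,"az":0,"jaw":0.75},{"tx":-5.2,"ty":2.35,"tz":0,"ax":0,"ay":0,"az":0,"jaw":0.75},{"tx":-5.2,"ty":2.35,"tz":0,"ax":0,"ay":0,"az":0,"jaw":0.75},{"tx":-5.2,"ty":2.35,"tz":0,"ax":0,"ay":0,"az":0,"jaw":0.75},{"tx":-5.2,"ty":2.35,"tz":0,"ax":0,"ay":0,"az":0,"jaw":0.75},{"tx":-5.2,"ty":2.35,"tz":0,"ax":0,"ay":0,"az":0,"jaw":0.75},{"tx":0,"ty":0,"tz":0,"ax":0,"ay":0,"az":0,"jaw":0.75},{"tx":0,"ty":0,"tz":0,"ax":0,"ay":0,"az":0,"jaw":0.75}]'
python3 - <<'E'
from h import *
p,d,C=img('wrist','w17.png'); W=cloud(d,C)
sel(W,590,700,-155,-75,58,80,'m3'); sel(W,700,820,-200,-80,150,185,'bottle')
p,d,C=img('top','t9.png'); W=cloud(d,C)
for y in (220,297,372): sel(W,380,530,y-38,y+38,50,70,'board%d'%y)
go(649,-115.6,45,89)
E
```

```text
t: 62.08
ee_pos: [456.8, 298.1, 222.4]
orientation: [2.24, 2.201, 0.01]
ft_force: [-0.1, 0.2, -0.9]
width: 65.7
t: 63.32
ee_pos: [634.6, -121.9, 217.4]
orientation: [-2.24, -2.199, 0.002]
ft_force: [-0.1, -0.6, -0.4]
width: 65.5
m3 c [ 647.2 -116.1] size [50.1 35.2] long-ang 88.7 z 66.8 1254
bottle c [ 768.4 -142. ] size [27.2 28.2] long-ang 131.5 z 169.9 762
board220 none
board297 c [455.4 297.1] size [53.  32.4] long-ang 89.1 z 61.1 215
board372 c [453.7 371.9] size [52.7 32.4] long-ang 89.0 z 60.8 217
t 63.42 pos [ 634.8 -121.   218.3] w 66.0 F [-0.1  0.2 -0.5] M [0.07 0.02 0.05]
toolx [0.017 1.    0.001] tooly [ 1.    -0.017 -0.002] toolz [-0.002  0.001 -1.   ] q [-0.21  0.46  1.58  0.    1.1  -1.76]
turn [-0.1  -0.03  0.05] | shift [ 0.56  1.41 17.33] cm
```

```bash
python3 -m inch '[{"tx":0.53,"ty":1.4,"tz":4,"ax":0,"ay":0,"az":0,"jaw":0.75},{"tx":0,"ty":0,"tz":5.5,"ax":0,"ay":0,"az":0,"jaw":0.75},{"tx":0,"ty":0,"tz":5.5,"ax":0,"ay":0,"az":0,"jaw":0.75},{"tx":0,"ty":0,"tz":2.4,"ax":0,"ay":0,"az":0,"jaw":0.75},{"tx":0,"ty":0,"tz":0,"ax":0,"ay":0,"az":0,"jaw":0},{"tx":0,"ty":0,"tz":0,"ax":0,"ay":0,"az":0,"jaw":0},{"tx":0,"ty":0,"tz":0,"ax":0,"ay":0,"az":0,"jaw":0},{"tx":0,"ty":0,"tz":0,"ax":0,"ay":0,"az":0,"jaw":0},{"tx":0,"ty":0,"tz":0,"ax":0,"ay":0,"az":0,"jaw":0}]'
python3 -c "
from h import *
st()"
python3 -m inch '[{"tx":0,"ty":0,"tz":-1,"ax":0,"ay":0,"az":0,"jaw":0},{"tx":0,"ty":0,"tz":-4,"ax":0,"ay":0,"az":0,"jaw":0},{"tx":0,"ty":0,"tz":-5,"ax":0,"ay":0,"az":0,"jaw":0},{"tx":0,"ty":0,"tz":-5,"ax":0,"ay":0,"az":0,"jaw":0},{"tx":0,"ty":0,"tz":0,"ax":0,"ay":0,"az":0,"jaw":0},{"tx":0,"ty":0,"tz":0,"ax":0,"ay":0,"az":0,"jaw":0}]'
python3 -c "
from h import *
go(455,222,100,89)"
```

```text
t: 64.55
ee_pos: [650.4, -117.2, 46.2]
orientation: [2.24, 2.201, 0.001]
ft_force: [-0.8, 1.5, 4.5]
width: 49.7
t 64.55 pos [ 650.4 -117.2   46.2] w 49.7 F [-0.8  1.5  4.5] M [ 0.12  0.15 -0.01]
toolx [ 0.018  1.    -0.   ] tooly [ 1.    -0.018  0.001] toolz [ 0.001 -0.    -1.   ] q [-0.2   0.7   1.63  0.    0.81 -1.75]
t: 65.3
ee_pos: [649.1, -117.1, 194.8]
orientation: [-2.241, -2.201, 0.001]
ft_force: [-1.2, -0.8, -0.8]
width: 49.8
t 65.3 pos [ 649.1 -117.1  194.8] w 49.8 F [-1.2 -0.8 -0.8] M [0.07 0.03 0.05]
toolx [0.018 1.    0.   ] tooly [ 1.    -0.018 -0.001] toolz [-0.001  0.    -1.   ] q [-0.2   0.5   1.57 -0.    1.07 -1.75]
turn [-0.05 -0.01 -0.02] | shift [ 33.57 -20.     9.48] cm
```

```bash
python3 -m inch '[{"tx":4.8,"ty":-2.86,"tz":0,"ax":0,"ay":0,"az":0,"jaw":0},{"tx":4.8,"ty":-2.86,"tz":0,"ax":0,"ay":0,"az":0,"jaw":0},{"tx":4.8,"ty":-2.86,"tz":0,"ax":0,"ay":0,"az":0,"jaw":0},{"tx":4.8,"ty":-2.86,"tz":0,"ax":0,"ay":0,"az":0,"jaw":0},{"tx":4.8,"ty":-2.86,"tz":0,"ax":0,"ay":0,"az":0,"jaw":0},{"tx":4.8,"ty":-2.86,"tz":0,"ax":0,"ay":0,"az":0,"jaw":0},{"tx":4.8,"ty":-2.86,"tz":0,"ax":0,"ay":0,"az":0,"jaw":0},{"tx":0,"ty":0,"tz":0,"ax":0,"ay":0,"az":0,"jaw":0},{"tx":0,"ty":0,"tz":5,"ax":0,"ay":0,"az":0,"jaw":0},{"tx":0,"ty":0,"tz":5,"ax":0,"ay":0,"az":0,"jaw":0},{"tx":0,"ty":0,"tz":3.9,"ax":0,"ay":0,"az":0,"jaw":0},{"tx":0,"ty":0,"tz":0,"ax":0,"ay":0,"az":0,"jaw":0}]'
python3 -m inch '[{"tx":0,"ty":0,"tz":0.5,"ax":0,"ay":0,"az":0,"jaw":0},{"tx":0,"ty":0,"tz":0.4,"ax":0,"ay":0,"az":0,"jaw":0},{"tx":0,"ty":0,"tz":0.3,"ax":0,"ay":0,"az":0,"jaw":0},{"tx":0,"ty":0,"tz":0,"ax":0,"ay":0,"az":0,"jaw":0},{"tx":0,"ty":0,"tz":0,"ax":0,"ay":0,"az":0,"jaw":0}]'
python3 -c "
from h import *
st()"
```

```text
t: 66.8
ee_pos: [453.0, 220.1, 52.8]
orientation: [-2.24, -2.199, 0.013]
ft_force: [-0.0, -0.2, -1.1]
width: 49.9
t: 67.42
ee_pos: [455.8, 222.5, 44.5]
orientation: [2.241, 2.202, 0.001]
ft_force: [-0.0, 0.3, -1.2]
width: 49.8
t 67.42 pos [455.8 222.5  44.5] w 49.8 F [-0.   0.3 -1.2] M [-0.05  0.01 -0.03]
toolx [0.018 1.    0.   ] tooly [ 1.    -0.018  0.001] toolz [ 0.001  0.    -1.   ] q [ 0.43  0.54  1.98  0.    0.61 -1.12]
```

```bash
python3 -m inch '[{"tx":0,"ty":0,"tz":0.3,"ax":0,"ay":0,"az":0,"jaw":0},{"tx":0,"ty":0,"tz":0.2,"ax":0,"ay":0,"az":0,"jaw":0},{"tx":0,"ty":0,"tz":0.05,"ax":0,"ay":0,"az":0,"jaw":0},{"tx":0,"ty":0,"tz":0,"ax":0,"ay":0,"az":0,"jaw":0}]'
python3 -m inch '[{"tx":0,"ty":0,"tz":-0.1,"ax":0,"ay":0,"az":0,"jaw":0.7},{"tx":0,"ty":0,"tz":0,"ax":0,"ay":0,"az":0,"jaw":0.7},{"tx":0,"ty":0,"tz":0,"ax":0,"ay":0,"az":0,"jaw":0.7},{"tx":0,"ty":0,"tz":-4,"ax":0,"ay":0,"az":0,"jaw":0.7},{"tx":0,"ty":0,"tz":-5,"ax":0,"ay":0,"az":0,"jaw":0.7},{"tx":0,"ty":0,"tz":-5,"ax":0,"ay":0,"az":0,"jaw":0.7},{"tx":0,"ty":-4,"tz":-4,"ax":0,"ay":0,"az":0,"jaw":0.7},{"tx":0,"ty":0,"tz":-4,"ax":0,"ay":0,"az":0,"jaw":0.7},{"tx":0,"ty":0,"tz":0,"ax":0,"ay":0,"az":0,"jaw":0.7},{"tx":0,"ty":0,"tz":0,"ax":0,"ay":0,"az":0,"jaw":0.7}]'
python3 - <<'E'
from h import *
st()
p,d,C=img('wrist'); Ww=cloud(d,C); 
p,d,C=img('top','t10.png'); W=cloud(d,C)
for n,w in (('wrist',Ww),('top',W)):
    for y in (222,297,372): sel(w,380,530,y-37,y+37,50,70,n+' m%d'%y)
sel(W,380,500,-140,50,155,170,'knob');sel(W,420,475,-95,-20,136,148,'boss');sel(W,500,630,-200,110,33,44,'lip')
p,d,C=img('scene','s9.png'); cv2.imwrite('pics/s9c.png',cv2.resize(p[90:310,170:450,::-1],None,fx=2.7,fy=2.7,interpolation=cv2.INTER_CUBIC))
E
```

```text
t: 67.92
ee_pos: [455.6, 222.4, 39.2]
orientation: [-2.241, -2.202, -0.0]
ft_force: [-2.7, 0.4, 8.7]
width: 50.0
t: 69.18
ee_pos: [415.3, 222.8, 259.0]
orientation: [-2.241, -2.202, 0.001]
ft_force: [0.0, 0.6, 0.0]
width: 61.5
t 69.17 pos [415.3 222.8 259. ] w 61.5 F [0.  0.6 0. ] M [ 0.01  0.03 -0.03]
toolx [ 0.018  1.    -0.   ] tooly [ 1.    -0.018 -0.001] toolz [-0.001 -0.    -1.   ] q [ 0.47  0.15  1.92 -0.    1.07 -1.09]
wrist m222 c [452.4 222. ] size [50.2 36.5] long-ang 87.9 z 59.9 939
wrist m297 c [452.6 296.6] size [50.3 36.6] long-ang 88.2 z 59.8 960
wrist m372 c [450.8 371. ] size [51.  36.6] long-ang 89.6 z 59.7 1003
top m222 c [456.7 221.4] size [52.1 32.9] long-ang 82.2 z 60.8 176
top m297 c [456.8 295.3] size [50.1 29.4] long-ang 89.1 z 61.4 166
top m372 none
knob c [ 444.8 -124.1] size [24.6 21.6] long-ang 89.3 z 165.2 67
boss c [444.3 -58.3] size [25.1 24.8] long-ang 89.2 z 143.3 91
lip c [556.8 -30. ] size [276.9  37.2] long-ang 89.1 z 37.2 1099
```

View pics/s9c.png

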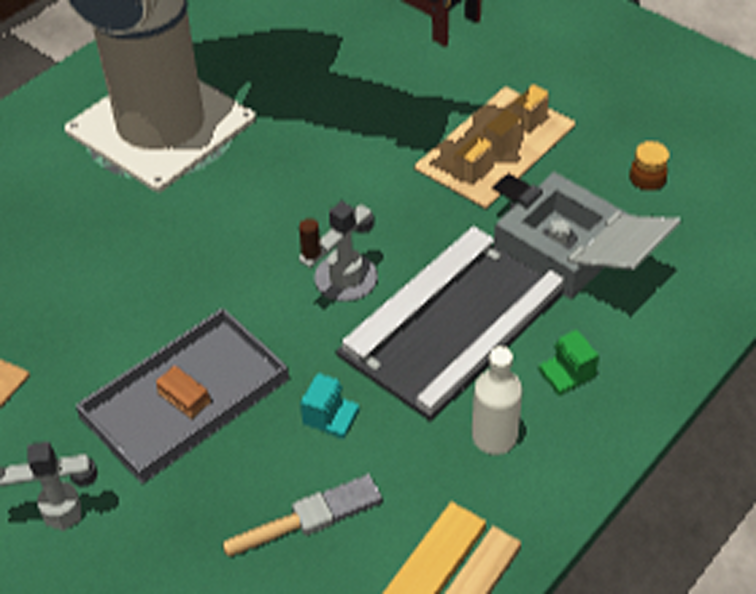

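```bash
python3 -c "
from h import *
print(ctrl.close_job())"
```

```text
the job is handed in; nothing more can be done
None
```

I finished every step and handed the job in at about 69 s of the 210 s. `close_job` gives no verdict, so I don't know whether it passed.

- **Block and hatch:** There was only one sanding block, and it lies in the grey tray. I pressed the latch pad, and the hatch sprang open and stayed open. I judged its angle by eye from the pictures and did not measure it.
- **Crank and jaw:** I took the crank nearest the robot, the one on the felt pad. It seated fully on the hex (origin about 19 mm above the bench) and I turned it anticlockwise in three strokes, about 690° in all. It now stands upright on its pad, about 2 mm from the centre.
- **Mouldings:** All three stand upright on the board, about 75 mm apart and inside the limits. I gripped them across their 50 mm length, not across the 35 mm body, so the gripper would clear the bottle. The top camera missed the third moulding in the last check; the wrist camera measured all three and they show in the final picture.
- **Left alone:** The final picture shows the bottle, jar, brush and both coloured look-alikes where they were.

**Jaw opening is the tightest margin:** three estimates put it between 40.8 mm and 42.4 mm, against the 40 mm needed. The crank rotation gives at least 41.5 mm, the top camera about 42.4 mm and the wrist camera about 40.8 mm. The two cameras differed by 2–4 mm in x throughout, so I trusted the rotation figure most.

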